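# Fetch the doming die from among the stakes

### The job

The little brass doming die is shut in by the three tall steel stakes on the round wooden stand. First move all three stakes to the plywood side board so that they stand upright on it together, then set the die flat in the middle of the square steel bench plate, and last stand every stake back upright in the middle of the very felt seat it came from. Do not let a stake fall over, and leave the small brass cone and the tweezers where they are.

Things in the scene. Friction and masses are not known exactly. Their poses are not given: they have to be found in the camera images.
- stand: Round dark wooden stand, fixed, 170 mm across, 15 mm thick. Origin: centre of its underside on the bench. Three flat grey felt seats, 46 mm across, lie 58 mm from its centre at 180, 60 and -60 degrees from its x axis (any yaw). At the start a stake stands mid-seat on each (which on which varies) and the die at the stand's centre.
- hex_stake: Dark steel stake, 110 mm tall, 0.5 kg: a straight hexagonal column, 24 mm across flats, from the foot up to the flat top. Pairs of flats face along its own x axis and at 60 and 120 degrees from that. Its round foot is 36 mm across and 25 mm high. Origin: centre of the foot's underside; z up its axis.
- mushroom_stake: Bright steel stake, 108 mm tall, 0.5 kg: an 18 mm round stem carries a round head 38 mm across with upright sides from 77 to 100 mm above the foot's underside and a slightly domed crown. Its round foot is 36 mm across and 25 mm high. Origin: centre of the foot's underside; z up its axis.
- horn_stake: Bright steel T-shaped stake, 104 mm tall, 0.45 kg: an 18 mm round stem carries a level bar 66 mm long (along its own x axis), 16 mm wide (y), from 82 to 104 mm above the foot's underside, centred on the stem. Its round foot is 36 mm across and 25 mm high. Origin: centre of the foot's underside; z up its axis.
- die: Low round brass doming die, 44 mm across, 26 mm high, 0.25 kg, with a round hollow 28 mm across and 16 mm deep in its top. Origin: centre of its underside.
- board: Plywood side board, fixed, 260 mm (its x) by 110 mm (its y), 10 mm thick, empty at the start. Origin: centre of its underside on the bench.
- plate: Square dark steel bench plate, fixed, 100 by 100 mm, 8 mm thick, empty at the start. Origin: centre of its underside on the bench.
- cone: Small pointed brass cone on a round base, loose bystander, 32 mm across, 45 mm tall; not to be disturbed. Origin: centre of its underside.
- tweezers: Steel tweezers lying on the bench, loose bystander, 145 mm long along its x, 10 mm wide, 8 mm high; not to be disturbed. Origin: near its middle, on the bench.

How it is judged:
By the outcome, as a careful person would: the job done as asked, in the order asked, and still so for the second after the job is handed in, with the robot touching nothing.
It also fails if it takes over 144 s, if anything falls off the work surface, if the arm or the gripper's body presses on something with over 40 N, if the wrist force passes 120 N, or if a joint passes its speed limit or range.

### The arm

A 7-joint arm with a two-finger parallel gripper is mounted at the origin on the work surface. World frame = base frame: x ahead of the robot, y to its left, z up, the work surface at z = 0. Lengths are in m, angles in rad, forces in N, time in s.
With the tool pointing down it reaches from about 0.4 to 0.85 m from the base axis. Payload 4.5 kg.
Tool frame: the origin (TCP) lies on the mounting face of the last link; the fingertips stand 166 mm ahead of it and the grasp point (between the pads) lies 147 mm ahead of it (r.nose_length is the distance from the TCP to the fingertips, in m); z points along the fingers, y is the direction in which the jaws open and shut (so a half turn about z gives the same grasp; the last joint's range is limited). The gripper opens to 88 mm and grips with 3 to 60 N. Pads are 18 mm wide; open, the fingers measure 123 mm over their backs; the gripper's body (75 mm by 187 mm) begins 45 mm behind the grasp point.
Start: joints at [1.362, 0.689, -0.195, 1.565, 0.157, 0.902, -0.215], TCP at [0.15, -0.607, 0.405] pointing down, gripper open.
Joint ranges: [-3.01, 3.01], [-0.46, 2.08], [-1.47, 1.51], [0.13, 2.56], [-1, 4.14], [0.04, 2.09], [-2.66, 2.66]. Speed limits (rad/s): [2.57, 2.57, 3.14, 3.14, 3.14, 3.14, 3.14].

### API

Orientations are given as a unit quaternion [w, x, y, z].
In Python, from cell import r, vision, close_job gives the robot as it stands.
- The arm moves only by the tool move_arm, never from a script. Its arguments are lists of equal length, an entry for each row: "grip": the opening in per cent of the stroke, from 0 (shut) to 100 (fully open); "slide": the shift along the tool's x, y, z in mm, a list of three; "turn": the turn, a rotation vector about the tool's x, y, z in degrees, a list of three. A call has exactly 5 rows; each row is the pose to reach, as a shift and turn from the pose commanded when the call began, along the tool's axes at that moment; what a row does not reach only later rows make up. A row lasts 1/8 s, in which the tool goes at most 62.5 mm and 10.7 degrees, less where a joint would pass 70% of its speed; a pose out of reach is approached as far as the arm can. A call with a gripper value outside its range is refused whole. The fingers move at their own pace and stop on an object; the grip force is fixed at half the most. Time passes only in rows, so rows that repeat a pose let the fingers close, or fill a call up. It gives the time, the measured TCP pose, the force and the opening at its end, in the units of the state.
- r.read_state(): the state, without advancing time (a new reading comes with each control period).
- vision.read_camera(name): name is "scene" or "side" or "wrist"; returns (picture, depth): 400x640x3 uint8, red, green, blue; 400x640 float32, m along the optical axis (not along the pixel's ray), 0 where there is no reading.
- vision.camera_params(name): a dict with "fx", "fy", "cx", "cy" (pixels), "R" (3x3) and "t" (3): a world point X has camera coordinates R X + t. Camera axes: x right, y down, z forward; pixel columns grow to the right and rows downward; lengths in m; the calibration is good to about 2 mm. The wrist camera is an equidistant fisheye: a pixel r from the principal point sees the ray r / f radians off the axis. A picture is of the moment at which its call begins: read the wrist's pose just before it. camera_params takes no time and is no camera call; for the wrist camera it gives the pose at the moment of the call.
- close_job(): hands the job in, once; it reports no verdict.
The state is a dict: "clock": time; "joints": joint angles; "joint_vel": joint speeds; "joint_efforts": joint torques, N m; "eef_pos": TCP position; "orientation": TCP orientation; "wrist_force": force on the tool from outside, world axes, zero at the start; "moment": the same for the moment, N m; "finger_gap": finger opening in m.
Only numpy, scipy, OpenCV 4.12 (cv2) and the standard library are available. Lean on these libraries where they do the work, as an engineer would, in place of code of your own. Each camera call takes 0.05 s, during which the arm holds its last target.

## Working session

There is one attempt and no reset: what is moved stays moved. The work goes in short steps, Python scripts to look and compute and a tool call to move; the robot and the scene stay as the last step left them, time stands still between calls to the robot, and variables do not carry over. Pictures are saved under pics/ and viewed, and the job is handed in when it is done.

Besides the shell and the picture viewer there is one more tool, called after "Emit:" by a JSON object that holds its "name" and its "arguments", one argument or row to a line. move_arm: Moves the arm, as the interface text tells. Its arguments: {"type":"object","properties":{"grip":{"type":"array","items":{"type":"number"}},"slide":{"type":"array","items":{"type":"array","items":{"type":"number"}}},"turn":{"type":"array","items":{"type":"array","items":{"type":"number"}}}},"required":["grip","slide","turn"]}

```bash
ls; mkdir -p pics; python3 - <<'E'
from cell import r, vision
import cv2
s=r.read_state()
print({k:s[k] for k in('clock','eef_pos','orientation','finger_gap')},r.nose_length)
for n in("scene","side"):
    p,d=vision.read_camera(n); cv2.imwrite(f"pics/{n}0.png",p[:,:,::-1])
    import numpy as np; np.save(f"pics/{n}0d.npy",d)
    c=vision.camera_params(n); print(n,c['fx'],c['cx'],c['cy'],-np.array(c['R']).T@c['t'])
E
```

```text
pics
{'clock': 0.0, 'eef_pos': array([ 0.1501648 , -0.60635837,  0.40391562]), 'orientation': array([-8.85039124e-04,  9.92632647e-01,  1.21159460e-01, -1.74416504e-04]), 'finger_gap': 0.0878691043655755} 0.166
scene 373.34811100946723 315.94514272860596 195.78112248155495 [1.08404812 0.06638627 0.72921034]
side 394.52413290363927 320.60097606144893 195.97574669435457 [0.03580027 0.62350394 0.54590184]
```

View pics/scene0.png

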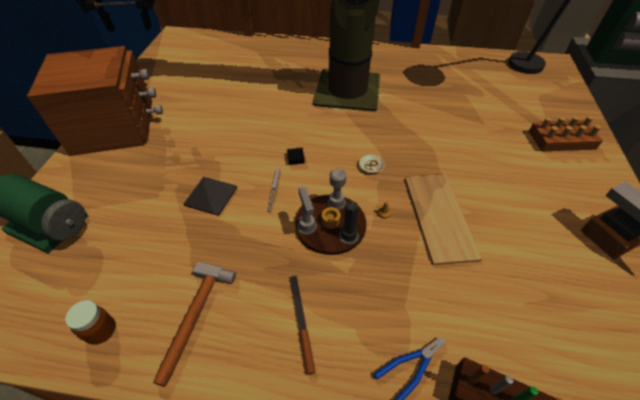

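View pics/side0.png

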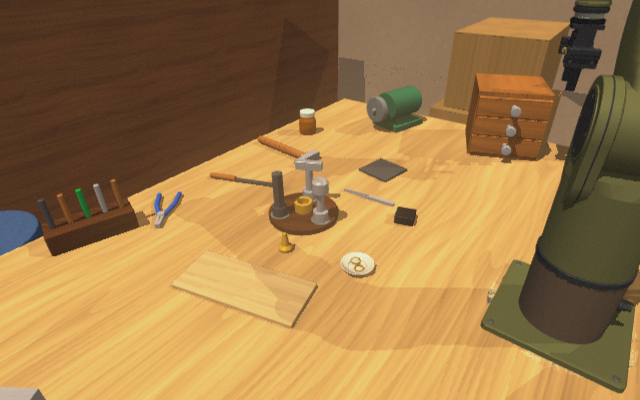

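The scene view shows the stand at about (330,222), with the horn stake at (306,212), the mushroom at (338,188) and the hex at (350,222). The plate is at (210,195), the board at (440,218), the cone at (384,209) and the tweezers at (273,190). Next I measure with depth and rays.

```bash
cat > h.py <<'E'
import numpy as np, cv2
from cell import r, vision
from scipy.spatial.transform import Rotation as Ro
def cloud(d,c):
    v,u=np.mgrid[:d.shape[0],:d.shape[1]]
    X=np.stack([(u-c['cx'])/c['fx']*d,(v-c['cy'])/c['fy']*d,d],-1)
    return (X-np.array(c['t']))@np.array(c['R'])
def ray(u,v,z,c):
    R=np.array(c['R']);o=-R.T@np.array(c['t'])
    D=np.array([(u-c['cx'])/c['fx'],(v-c['cy'])/c['fy'],1])@R
    return o+D*(z-o[2])/D[2]
def proj(X,c):
    x=np.array(c['R'])@np.array(X)+np.array(c['t']);return c['fx']*x[0]/x[2]+c['cx'],c['fy']*x[1]/x[2]+c['cy']
E
python3 - <<'E'
from h import *
for n,cr in(("scene",(150,280,170,490)),("side",(130,330,160,430))):
    p=cv2.imread(f"pics/{n}0.png");d=np.load(f"pics/{n}0d.npy");c=vision.camera_params(n);W=cloud(d,c)
    y0,y1,x0,x1=cr
    k=2.5 if n=="scene" else 2.9
    cv2.imwrite(f"pics/{n}0c.png",cv2.resize(np.clip(p[y0:y1,x0:x1]*1.5,0,255).astype(np.uint8),None,fx=k,fy=k,interpolation=cv2.INTER_CUBIC))
    # heightmap topdown, 1mm/px; x .3-.8? 
    m=(d>0)
    pts=W[m];col=p[m]
    print(n,'bench z',np.median(pts[(pts[:,0]>.3)&(pts[:,0]<.8)&(abs(pts[:,1])<.3),2]))
    im=np.zeros((600,800,3),np.uint8)
    i=((0.9-pts[:,0])/.001).astype(int);j=((.4-pts[:,1])/.001).astype(int)
    ok=(i>=0)&(i<600)&(j>=0)&(j<800)
    for a,b,q in zip(i[ok],j[ok],col[ok]): cv2.circle(im,(b,a),1,tuple(int(x) for x in np.clip(q*1.4,0,255)),-1)
    cv2.imwrite(f"pics/{n}0top.png",im)
E
```

```text
scene bench z 0.0006858095676435298
side bench z 0.0007299859511668492
```

View pics/scene0c.png

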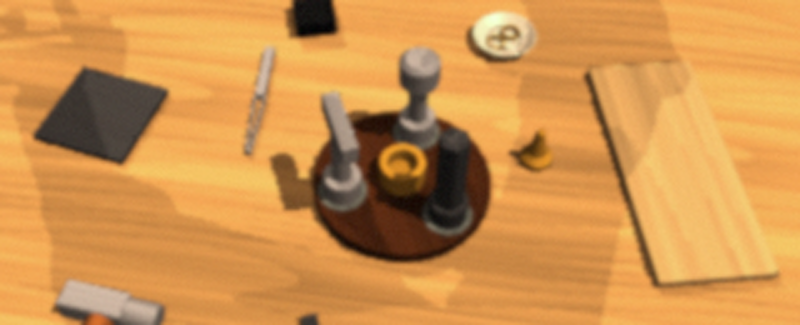

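View pics/side0c.png

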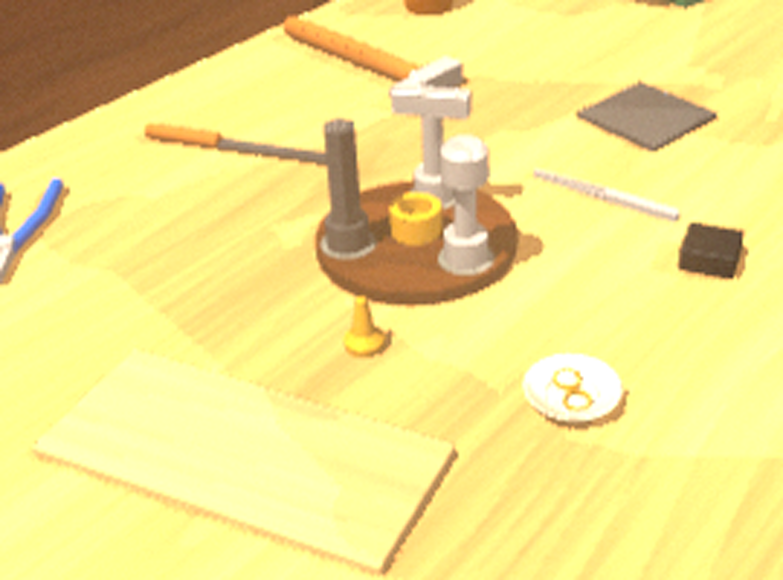

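View pics/scene0top.png

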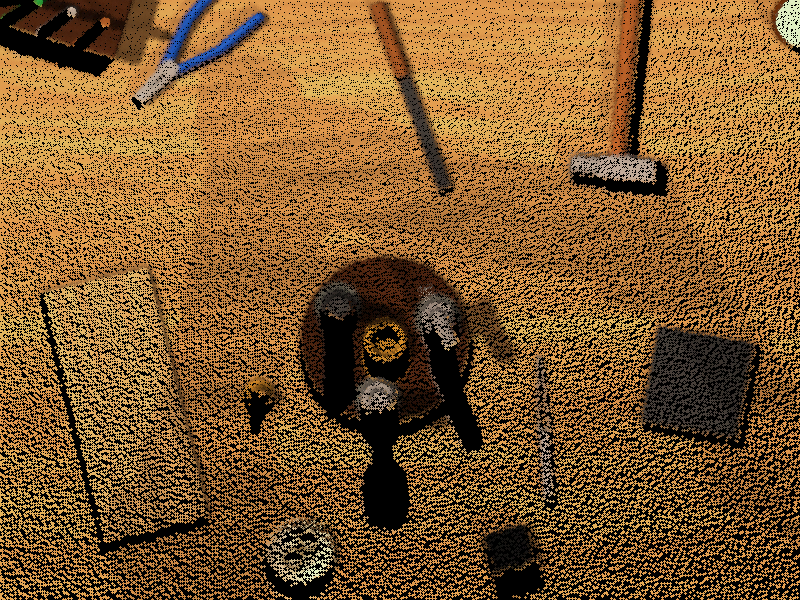

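```bash
python3 - <<'E'
from h import *
from scipy.optimize import least_squares
P={}
for n in("scene","side"):
    p=cv2.imread(f"pics/{n}0.png");d=np.load(f"pics/{n}0d.npy");c=vision.camera_params(n);W=cloud(d,c)
    m=(d>0);P[n]=(W[m],p[m])
sc=np.array([.555,.013])
def fitc(q,x0,r=None):
    f=lambda s:np.hypot(q[:,0]-s[0],q[:,1]-s[1])-(s[2] if r is None else r)
    return least_squares(f,list(x0)+([.02] if r is None else []),loss='soft_l1',f_scale=.001).x
for n in P:
    W,C=P[n]
    near=np.hypot(*(W[:,:2]-sc).T)<.11
    m=near&(W[:,2]>.012)&(W[:,2]<.018)
    h=cv2.convexHull(W[m][:,:2].astype(np.float32));print(n,'stand',cv2.minEnclosingCircle(h),m.sum())
    hi=W[near&(W[:,2]>.05)]
    for nm,z0,z1 in(('plate',.006,.012),('board',.008,.014)):
        a=(W[:,2]>z0)&(W[:,2]<z1)
        cen=np.array([.515,-.3]) if nm=='plate' else np.array([.49,.275])
        a&=(np.hypot(*(W[:,:2]-cen).T)<(.09 if nm=='plate' else .16))
        b=W[a][:,:2]
        i=((b-cen+.2)/.001).astype(int);im=np.zeros((400,400),np.uint8);im[i[:,1],i[:,0]]=255
        im=cv2.morphologyEx(im,cv2.MORPH_CLOSE,np.ones((7,7)));im=cv2.morphologyEx(im,cv2.MORPH_OPEN,np.ones((11,11)))
        k=max(cv2.findContours(im,0,2)[0],key=cv2.contourArea);(x,y),wh,an=cv2.minAreaRect(k)
        print(n,nm,cen-.2+np.array([x,y])*.001,wh,an)
    guess={'hex':(.585,.06),'horn':(.585,-.035),'mush':(.505,.015)}
    for nm,g in guess.items():
        a=near&(np.hypot(*(W[:,:2]-g).T)<.045)&(np.hypot(*(W[:,:2]-[.557,.012]).T)>.026)
        q=W[a&(W[:,2]>.019)&(W[:,2]<.037)]
        out=[len(q),fitc(q,g),fitc(q,g,.018)]
        print(n,nm,'foot',*[np.round(x,4) for x in out])
        lo,hi,rr={'hex':(.045,.12,.0125),'horn':(.045,.09,.009),'mush':(.095,.114,.019)}[nm]
        q=W[a&(W[:,2]>lo)&(W[:,2]<hi)];print('   upper',len(q),np.round(fitc(q,g),4),np.round(fitc(q,g,rr),4))
        q=W[a&(W[:,2]>(.122 if nm!='horn' else .115))];
        if len(q)>3: print('   top',len(q),q.mean(0).round(4),[np.round(x,4) for x in cv2.minAreaRect((q[:,:2]*1000).astype(np.float32))])
    a=near&(np.hypot(*(W[:,:2]-[.557,.012]).T)<.03)&(W[:,2]>.018)&(W[:,2]<.037)
    print(n,'die',fitc(W[a],(.557,.012),.022))
E
```

```text
scene stand ((0.5600204467773438, 0.015855854377150536), 0.08592060953378677) 1856
scene plate [ 0.51699757 -0.29929204] (100.80224609375, 100.2070083618164) 80.36246490478516
scene board [0.49612463 0.27237029] (260.701416015625, 110.80799102783203) 13.869686126708984
scene hex foot 72 [0.5928 0.0612 0.0184] [0.5933 0.0612]
   upper 251 [0.5935 0.0613 0.0128] [0.6152 0.0612]
   top 102 [0.595  0.0611 0.1249] [array([593.8439,  61.0156]), array([23.7189, 26.9903]), np.float64(46.2532)]
scene horn foot 63 [ 0.5822 -0.0386  0.0178] [ 0.5819 -0.0386]
   upper 63 [ 0.5822 -0.0384  0.0088] [ 0.582  -0.0384]
   top 189 [ 0.5848 -0.038   0.1188] [array([583.1243, -38.1737]), array([68.3573, 16.473 ]), np.float64(25.2176)]
scene mush foot 70 [0.5017 0.0214 0.0177] [0.5013 0.0213]
   upper 93 [0.502  0.0216 0.0186] [0.5014 0.0215]
   top 40 [0.5023 0.0211 0.1229] [array([503.2735,  20.1585]), array([22.4265, 25.6731]), np.float64(81.7578)]
scene die [0.56497985 0.02058307]
side stand ((0.557566225528717, 0.015343600884079933), 0.0862874835729599) 1258
side plate [ 0.51501199 -0.29768402] (100.44418334960938, 98.83421325683594) 79.69515228271484
side board [0.49457327 0.27376019] (261.2215270996094, 111.52716064453125) 13.626995086669922
side hex foot 87 [0.5946 0.0602 0.0187] [0.5941 0.0609]
   upper 295 [0.594  0.061  0.0128] [0.5938 0.0612]
   top 60 [0.5923 0.063  0.1248] [array([592.2061,  62.8407]), array([24.3112, 25.864 ]), np.float64(4.9021)]
side horn foot 56 [ 0.5816 -0.0378  0.0169] [ 0.5824 -0.0389]
   upper 107 [ 0.582  -0.0384  0.0087] [ 0.5822 -0.0387]
   top 111 [ 0.5796 -0.0361  0.1182] [array([581.0431, -38.3304]), array([63.6209, 21.956 ]), np.float64(25.9368)]
side mush foot 99 [0.5027 0.0205 0.019 ] [0.502  0.0214]
   upper 123 [0.5015 0.0218 0.0185] [0.502  0.0213]
   top 24 [0.4997 0.0254 0.1228] [array([500.567,  25.633]), array([22.5728, 15.4539]), np.float64(4.7708)]
side die [0.5589989  0.01490551]
```

```bash
cat >> h.py <<'E'
DOWN=lambda psi:(Ro.from_euler('z',psi,degrees=True)*Ro.from_euler('x',180,degrees=True))
def plan(g,psi,tag=''):
    """g grasp point world (m); psi = world angle of tool x (deg)"""
    s=r.read_state();q=s['orientation'];R=Ro.from_quat([q[1],q[2],q[3],q[0]])
    T=DOWN(psi)
    tcp=np.array(g)+[0,0,.147]
    sl=R.inv().apply(tcp-np.array(s['eef_pos']))*1000
    tu=(R.inv()*T).as_rotvec(degrees=True)
    print(tag,'slide',sl.round(1),'turn',tu.round(1),'| now gp',(np.array(s['eef_pos'])+R.apply([0,0,.147])).round(4),'psi',R.as_euler('zyx',degrees=True).round(1),'t',round(s['clock'],2),'gap',round(s['finger_gap'],4),'F',np.round(s['wrist_force'],1))
SC=np.array([.5591,.0147]);YAW=-6.7
def P(x):return SC+.058*np.array([np.cos(np.radians(x+YAW)),np.sin(np.radians(x+YAW))])
HEX,HORN,MUSH=P(60),P(-60),P(180)
B=np.array([.4953,.273]);bx=np.array([np.cos(np.radians(13.7)),np.sin(np.radians(13.7))])
PLATE=np.array([.516,-.2985])
E
python3 - <<'E'
from h import *
print(HEX,HORN,MUSH)
from scipy.optimize import least_squares
pts=[]
for n in("scene","side"):
    d=np.load(f"pics/{n}0d.npy");W=cloud(d,vision.camera_params(n));W=W[d>0]
    a=(np.hypot(*(W[:,:2]-HEX).T)<.017)&(W[:,2]>.045)&(W[:,2]<.122);q=W[a][:,:2]
    best=[]
    for ps in range(0,60,3):
        ang=np.radians(ps+np.arange(6)*60);N=np.c_[np.cos(ang),np.sin(ang)]
        f=lambda s:(np.max((q-s)@N.T,1)-.012)
        o=least_squares(f,HEX,loss='soft_l1',f_scale=.0005);best.append((o.cost*1e6,ps,o.x.round(4)))
    best.sort(key=lambda b:b[0]);print(n,best[:4],best[-1][0])
plan((*HEX,.19),13.9)
E
```

```text
[0.59376226 0.06120299] [ 0.58204164 -0.03856989] [0.5014961 0.0214669]
scene [(np.float64(33.055946552883775), 45, array([0.5937, 0.0613])), (np.float64(34.73541327860022), 42, array([0.5937, 0.0613])), (np.float64(35.530680868438246), 48, array([0.5937, 0.0612])), (np.float64(40.01776254585394), 39, array([0.5937, 0.0614]))] 85.39356580123824
side [(np.float64(78.97414101925561), 42, array([0.5939, 0.0611])), (np.float64(79.48028149124914), 45, array([0.5939, 0.0611])), (np.float64(79.79288869262487), 39, array([0.5939, 0.0612])), (np.float64(81.14977007061339), 48, array([0.5939, 0.0611]))] 116.88756258408648
 slide [ 591.1 -541.2   67.8] turn [-0.1  0.   0. ] | now gp [ 0.1501 -0.6062  0.257 ] psi [ -13.9   -0.  -179.9] t 0.1 gap 0.0881 F [1.3 0.2 0.4]
```

Emit:
{"name": "move_arm", "arguments": {
  "grip": [57,57,57,57,57],
  "slide": [
    [50,-46,0],
    [100,-92,0],
    [150,-138,0],
    [200,-184,0],
    [250,-230,0]
  ],
  "turn": [
    [0,0,0],
    [0,0,0],
    [0,0,0],
    [0,0,0],
    [0,0,0]
  ]
}}

```text
clock: 0.72
eef_pos: [0.3235, -0.3442, 0.4047]
orientation: [-0.0, 0.993, 0.121, 0.0]
wrist_force: [0.3, -1.0, 0.9]
finger_gap: 0.0503
```

Emit:
{"name": "move_arm", "arguments": {
  "grip": [57,57,57,57,57],
  "slide": [
    [50,-46,0],
    [100,-92,0],
    [150,-138,0],
    [200,-184,0],
    [250,-230,0]
  ],
  "turn": [
    [0,0,0],
    [0,0,0],
    [0,0,0],
    [0,0,0],
    [0,0,0]
  ]
}}

```text
clock: 1.35
eef_pos: [0.4958, -0.0836, 0.4046]
orientation: [0.0, 0.993, 0.121, -0.0]
wrist_force: [0.3, 0.0, 0.1]
finger_gap: 0.0503
```

Emit:
{"name": "move_arm", "arguments": {
  "grip": [57,57,57,57,57],
  "slide": [
    [45,-40,10],
    [91,-81,20],
    [91,-81,30],
    [91,-81,30],
    [91,-81,30]
  ],
  "turn": [
    [0,0,0],
    [0,0,0],
    [0,0,0],
    [0,0,0],
    [0,0,0]
  ]
}}

```text
clock: 1.98
eef_pos: [0.5633, 0.0133, 0.3749]
orientation: [0.001, 0.993, 0.12, -0.0]
wrist_force: [-0.6, -0.3, 0.3]
finger_gap: 0.0504
```

```bash
python3 - <<'E'
from h import *
plan((*HEX,.103),13.9)
p,d=vision.read_camera("wrist");cv2.imwrite("pics/w1.png",p[:,:,::-1])
E
```

```text
slide [ 41.1 -39.4 124.8] turn [ 0.1  0.1 -0.1] | now gp [0.5632 0.0131 0.2279] psi [-13.8  -0.  179.9] t 1.98 gap 0.0504 F [-0.6 -0.3  0.3]
```

View pics/w1.png

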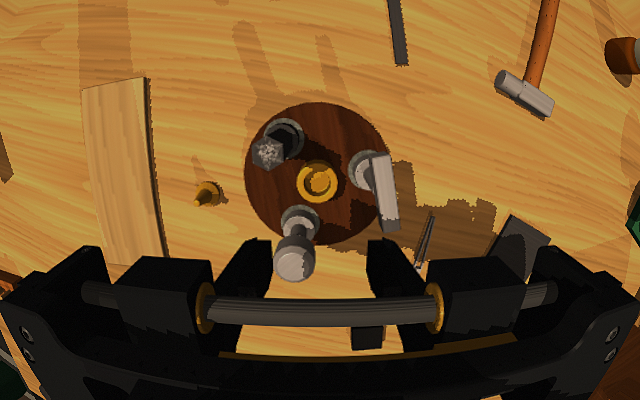

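The wrist view matches the map: hex top at (268,153), mushroom crown (293,262), horn bar (385,195), die (317,182). Moving over the hex and descending.

Emit:
{"name": "move_arm", "arguments": {
  "grip": [57,57,57,57,57],
  "slide": [
    [20,-20,0],
    [41,-39.5,20],
    [41,-39.5,50],
    [41,-39.5,60],
    [41,-39.5,60]
  ],
  "turn": [
    [0,0,0],
    [0,0,0],
    [0,0,0],
    [0,0,0],
    [0,0,0]
  ]
}}

```text
clock: 2.65
eef_pos: [0.5939, 0.0622, 0.3148]
orientation: [0.0, 0.993, 0.12, -0.0]
wrist_force: [0.1, -0.2, 0.9]
finger_gap: 0.0501
```

```bash
python3 - <<'E'
from h import *
plan((*HEX,.103),13.9)
E
```

```text
slide [-0.3  0.8 64.8] turn [ 0.   0.1 -0.1] | now gp [0.5938 0.062  0.1678] psi [-13.8  -0.  180. ] t 2.65 gap 0.0501 F [ 0.1 -0.2  0.9]
```

Emit:
{"name": "move_arm", "arguments": {
  "grip": [57,57,57,57,57],
  "slide": [
    [-0.3,0.8,20],
    [-0.3,0.8,40],
    [-0.3,0.8,55],
    [-0.3,0.8,65],
    [-0.3,0.8,65]
  ],
  "turn": [
    [0,0,0],
    [0,0,0],
    [0,0,0],
    [0,0,0],
    [0,0,0]
  ]
}}

```text
clock: 3.28
eef_pos: [0.594, 0.0624, 0.2495]
orientation: [0.0, 0.993, 0.121, -0.0]
wrist_force: [-0.5, -0.2, 0.0]
finger_gap: 0.0498
```

Emit:
{"name": "move_arm", "arguments": {
  "grip": [45,38,32,28,20],
  "slide": [
    [0,0,0],
    [0,0,0],
    [0,0,0],
    [0,0,0],
    [0,0,0]
  ],
  "turn": [
    [0,0,0],
    [0,0,0],
    [0,0,0],
    [0,0,0],
    [0,0,0]
  ]
}}

```text
clock: 3.9
eef_pos: [0.5943, 0.062, 0.2499]
orientation: [0.0, 0.993, 0.121, 0.0]
wrist_force: [0.2, -0.9, 2.2]
finger_gap: 0.0234
```

Emit:
{"name": "move_arm", "arguments": {
  "grip": [10,0,0,0,0],
  "slide": [
    [0,0,0],
    [0,0,0],
    [0,0,0],
    [0,0,0],
    [0,0,0]
  ],
  "turn": [
    [0,0,0],
    [0,0,0],
    [0,0,0],
    [0,0,0],
    [0,0,0]
  ]
}}

```text
clock: 4.53
eef_pos: [0.5942, 0.0621, 0.2499]
orientation: [0.0, 0.993, 0.121, 0.0]
wrist_force: [1.0, -2.9, 4.7]
finger_gap: 0.0237
```

```bash
python3 - <<'E'
from h import *
plan((*HEX,.103),13.9)
p,d=vision.read_camera("side");cv2.imwrite("pics/s2.png",cv2.resize(p[100:300,180:400,::-1],None,fx=3,fy=3))
E
```

```text
slide [-0.7  0.8 -0.1] turn [ 0. -0. -0.] | now gp [0.5943 0.0621 0.1029] psi [-13.9   0.  180. ] t 4.53 gap 0.0237 F [ 1.  -2.9  4.7]
```

View pics/s2.png

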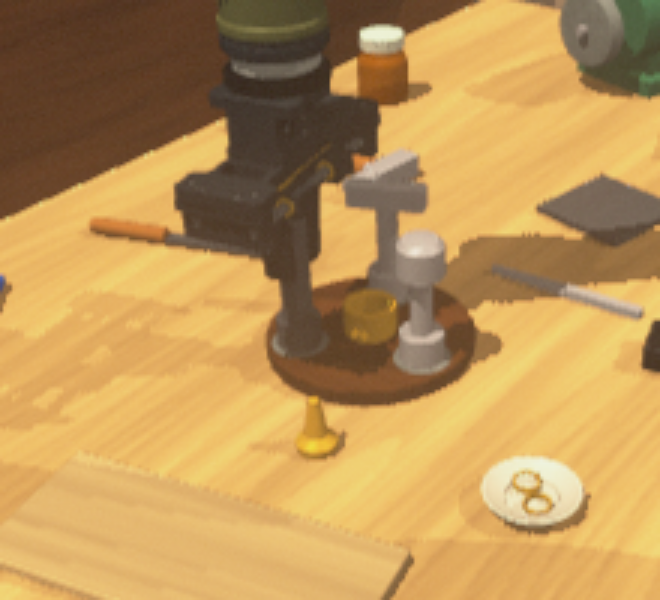

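Emit:
{"name": "move_arm", "arguments": {
  "grip": [0,0,0,0,0],
  "slide": [
    [0,0,-5],
    [0,0,-15],
    [0,0,-30],
    [0,0,-45],
    [0,0,-60]
  ],
  "turn": [
    [0,0,0],
    [0,0,0],
    [0,0,0],
    [0,0,0],
    [0,0,0]
  ]
}}

```text
clock: 5.2
eef_pos: [0.5941, 0.0626, 0.3111]
orientation: [-0.0, 0.993, 0.121, 0.0]
wrist_force: [0.1, 0.4, -4.5]
finger_gap: 0.0235
```

```bash
python3 - <<'E'
from h import *
plan((*(B+.08*bx),.0985),13.9)
E
```

```text
slide [  34.7 -227.7   65.6] turn [-0. -0.  0.] | now gp [0.5942 0.0626 0.1641] psi [ -13.9    0.  -180. ] t 5.2 gap 0.0235 F [ 0.1  0.4 -4.5]
```

Emit:
{"name": "move_arm", "arguments": {
  "grip": [0,0,0,0,0],
  "slide": [
    [3,-15,0],
    [7,-45,0],
    [12,-80,0],
    [18,-115,0],
    [23,-150,0]
  ],
  "turn": [
    [0,0,0],
    [0,0,0],
    [0,0,0],
    [0,0,0],
    [0,0,0]
  ]
}}

```text
clock: 5.82
eef_pos: [0.5795, 0.2163, 0.3092]
orientation: [-0.0, 0.993, 0.122, -0.0]
wrist_force: [0.3, -0.1, -4.8]
finger_gap: 0.0239
```

Emit:
{"name": "move_arm", "arguments": {
  "grip": [0,0,0,0,0],
  "slide": [
    [5,-30,0],
    [9,-55,0],
    [11,-70,0],
    [11.7,-77.7,10],
    [11.7,-77.7,25]
  ],
  "turn": [
    [0,0,0],
    [0,0,0],
    [0,0,0],
    [0,0,0],
    [0,0,0]
  ]
}}

```text
clock: 6.45
eef_pos: [0.5729, 0.2919, 0.2838]
orientation: [0.0, 0.993, 0.121, 0.0]
wrist_force: [-0.4, 0.0, -5.1]
finger_gap: 0.0237
```

Emit:
{"name": "move_arm", "arguments": {
  "grip": [0,0,0,0,0],
  "slide": [
    [0,0,12],
    [0,0,24],
    [0,0,31],
    [0,0,34],
    [0,0,34]
  ],
  "turn": [
    [0,0,0],
    [0,0,0],
    [0,0,0],
    [0,0,0],
    [0,0,0]
  ]
}}

```text
clock: 7.08
eef_pos: [0.5731, 0.2919, 0.2507]
orientation: [-0.0, 0.993, 0.121, 0.0]
wrist_force: [0.6, 0.2, -5.1]
finger_gap: 0.0235
```

```bash
python3 - <<'E'
from h import *
plan((*(B+.08*bx),.0979),13.9)
p,d=vision.read_camera("side");cv2.imwrite("pics/s3.png",cv2.resize(p[130:330,130:350,::-1],None,fx=3,fy=3))
E
```

```text
slide [-0.  -0.1  5.8] turn [-0. -0.  0.] | now gp [0.5731 0.2919 0.1037] psi [ -13.9    0.  -180. ] t 7.08 gap 0.0235 F [ 0.6  0.2 -5.1]
```

View pics/s3.png

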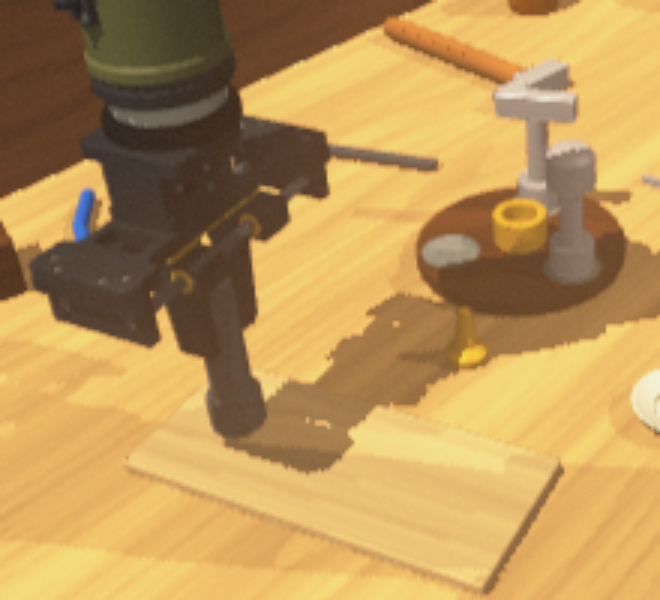

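Hex is held upright over the far end of the board. Lowering until it touches.

Emit:
{"name": "move_arm", "arguments": {
  "grip": [0,0,0,0,0],
  "slide": [
    [0,0,3],
    [0,0,4.5],
    [0,0,5.3],
    [0,0,5.3],
    [0,0,5.3]
  ],
  "turn": [
    [0,0,0],
    [0,0,0],
    [0,0,0],
    [0,0,0],
    [0,0,0]
  ]
}}

```text
clock: 7.75
eef_pos: [0.573, 0.2919, 0.2455]
orientation: [0.0, 0.993, 0.121, 0.0]
wrist_force: [-0.4, 0.5, -3.8]
finger_gap: 0.0237
```

Emit:
{"name": "move_arm", "arguments": {
  "grip": [0,0,0,0,0],
  "slide": [
    [0,0,0.4],
    [0,0,0.6],
    [0,0,0.6],
    [0,0,0.6],
    [0,0,0.6]
  ],
  "turn": [
    [0,0,0],
    [0,0,0],
    [0,0,0],
    [0,0,0],
    [0,0,0]
  ]
}}

```text
clock: 8.38
eef_pos: [0.5731, 0.2919, 0.245]
orientation: [0.0, 0.993, 0.121, 0.0]
wrist_force: [-0.2, -0.4, -2.5]
finger_gap: 0.0235
```

Emit:
{"name": "move_arm", "arguments": {
  "grip": [30,34,40,50,60],
  "slide": [
    [0,0,0],
    [0,0,0],
    [0,0,0],
    [0,0,0],
    [0,0,0]
  ],
  "turn": [
    [0,0,0],
    [0,0,0],
    [0,0,0],
    [0,0,0],
    [0,0,0]
  ]
}}

```text
clock: 9.0
eef_pos: [0.573, 0.2919, 0.2448]
orientation: [0.0, 0.993, 0.121, 0.0]
wrist_force: [-0.0, 0.4, 0.7]
finger_gap: 0.0516
```

Emit:
{"name": "move_arm", "arguments": {
  "grip": [68,68,68,68,68],
  "slide": [
    [0,0,0],
    [0,0,-15],
    [0,0,-45],
    [0,0,-75],
    [0,0,-100]
  ],
  "turn": [
    [0,0,0],
    [0,0,0],
    [0,0,0],
    [0,0,0],
    [0,0,0]
  ]
}}

```text
clock: 9.62
eef_pos: [0.5732, 0.2919, 0.3472]
orientation: [-0.0, 0.993, 0.121, 0.001]
wrist_force: [0.6, 0.6, -0.7]
finger_gap: 0.06
```

```bash
python3 - <<'E'
from h import *
plan((*MUSH,.103),13.9)
p,d=vision.read_camera("side");cv2.imwrite("pics/s4.png",cv2.resize(p[130:330,130:350,::-1],None,fx=3,fy=3))
E
```

```text
slide [-134.8  245.3   96.8] turn [-0.  -0.1  0. ] | now gp [0.5734 0.2921 0.2002] psi [-1.390e+01  1.000e-01 -1.799e+02] t 9.62 gap 0.06 F [ 0.6  0.6 -0.7]
```

View pics/s4.png

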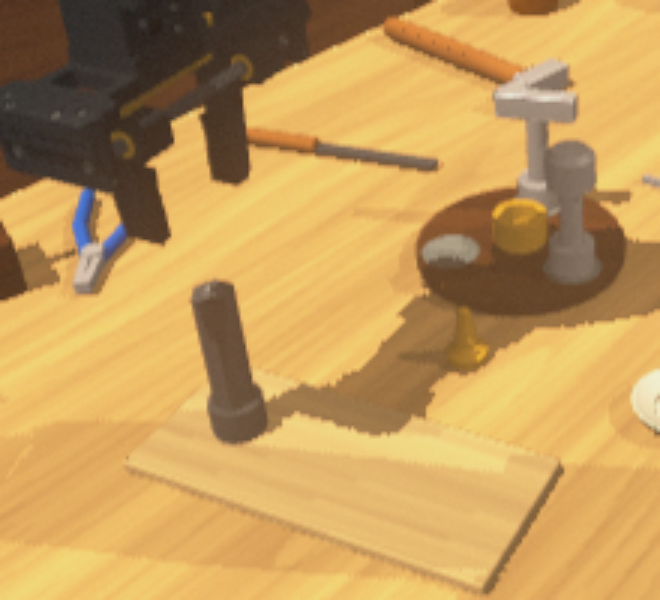

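Hex stands upright on the board, its base at about (237,415) in the crop. Next, the mushroom.

Emit:
{"name": "move_arm", "arguments": {
  "grip": [68,68,68,68,68],
  "slide": [
    [-28,50,0],
    [-56,100,0],
    [-83,150,0],
    [-110,200,0],
    [-134.8,245,0]
  ],
  "turn": [
    [0,0,0],
    [0,0,0],
    [0,0,0],
    [0,0,0],
    [0,0,0]
  ]
}}

```text
clock: 10.3
eef_pos: [0.5005, 0.0196, 0.3454]
orientation: [0.0, 0.993, 0.121, 0.001]
wrist_force: [0.1, -0.3, -0.1]
finger_gap: 0.0599
```

Emit:
{"name": "move_arm", "arguments": {
  "grip": [68,68,68,68,68],
  "slide": [
    [0,0,0],
    [0,0,0],
    [0,0,20],
    [0,0,40],
    [0,0,40]
  ],
  "turn": [
    [0,0,0],
    [0,0,0],
    [0,0,0],
    [0,0,0],
    [0,0,0]
  ]
}}

```text
clock: 10.92
eef_pos: [0.501, 0.0235, 0.3039]
orientation: [-0.0, 0.992, 0.123, -0.001]
wrist_force: [0.6, 0.0, -0.3]
finger_gap: 0.0598
```

```bash
python3 - <<'E'
from h import *
plan((*MUSH,.103),13.9)
E
```

```text
slide [ 0.   2.1 53.9] turn [-0.1  0.1  0.2] | now gp [0.5008 0.0236 0.1569] psi [-1.41e+01 -1.00e-01 -1.80e+02] t 10.93 gap 0.0598 F [ 0.6  0.  -0.3]
```

Emit:
{"name": "move_arm", "arguments": {
  "grip": [68,68,68,68,68],
  "slide": [
    [0.5,2,10],
    [0.5,2,25],
    [0.5,2,40],
    [0.5,2,50],
    [0.5,2,54]
  ],
  "turn": [
    [0,0,0],
    [0,0,0],
    [0,0,0],
    [0,0,0],
    [0,0,0]
  ]
}}

```text
clock: 11.55
eef_pos: [0.5018, 0.0198, 0.2499]
orientation: [0.0, 0.993, 0.121, -0.001]
wrist_force: [-0.9, 0.1, -0.5]
finger_gap: 0.0601
```

Emit:
{"name": "move_arm", "arguments": {
  "grip": [60,54,48,44,36],
  "slide": [
    [0,0,0],
    [0,0,0],
    [0,0,0],
    [0,0,0],
    [0,0,0]
  ],
  "turn": [
    [0,0,0],
    [0,0,0],
    [0,0,0],
    [0,0,0],
    [0,0,0]
  ]
}}

```text
clock: 12.18
eef_pos: [0.5021, 0.0203, 0.2511]
orientation: [-0.0, 0.993, 0.121, 0.0]
wrist_force: [-0.0, 1.4, 2.9]
finger_gap: 0.0368
```

Emit:
{"name": "move_arm", "arguments": {
  "grip": [20,0,0,0,0],
  "slide": [
    [0,0,0],
    [0,0,0],
    [0,0,0],
    [0,0,0],
    [0,0,0]
  ],
  "turn": [
    [0,0,0],
    [0,0,0],
    [0,0,0],
    [0,0,0],
    [0,0,0]
  ]
}}

```text
clock: 12.8
eef_pos: [0.5021, 0.0202, 0.2511]
orientation: [-0.0, 0.993, 0.121, 0.0]
wrist_force: [-2.0, 2.3, 5.7]
finger_gap: 0.0371
```

```bash
python3 - <<'E'
from h import *
plan((*MUSH,.103),13.9)
E
```

```text
slide [-0.3 -1.3  1.1] turn [-0. -0.  0.] | now gp [0.5022 0.0203 0.1041] psi [ -13.9    0.  -180. ] t 12.8 gap 0.0371 F [-2.   2.3  5.7]
```

Emit:
{"name": "move_arm", "arguments": {
  "grip": [0,0,0,0,0],
  "slide": [
    [0,0,-5],
    [0,0,-18],
    [0,0,-35],
    [0,0,-53],
    [0,0,-70]
  ],
  "turn": [
    [0,0,0],
    [0,0,0],
    [0,0,0],
    [0,0,0],
    [0,0,0]
  ]
}}

```text
clock: 13.42
eef_pos: [0.5017, 0.0193, 0.3218]
orientation: [0.0, 0.993, 0.121, -0.0]
wrist_force: [0.6, -0.1, -4.4]
finger_gap: 0.0369
```

```bash
python3 - <<'E'
from h import *
plan((*(B-.08*bx),.0991),13.9)
E
```

```text
slide [ -25.4 -248.1   75.5] turn [ 0.  0. -0.] | now gp [0.5017 0.0192 0.1748] psi [-13.9  -0.  180. ] t 13.43 gap 0.0369 F [ 0.6 -0.1 -4.4]
```

Emit:
{"name": "move_arm", "arguments": {
  "grip": [0,0,0,0,0],
  "slide": [
    [-2,-15,0],
    [-5,-45,0],
    [-8,-80,0],
    [-12,-115,0],
    [-15,-150,0]
  ],
  "turn": [
    [0,0,0],
    [0,0,0],
    [0,0,0],
    [0,0,0],
    [0,0,0]
  ]
}}

```text
clock: 14.05
eef_pos: [0.4499, 0.1635, 0.3202]
orientation: [0.0, 0.993, 0.122, -0.001]
wrist_force: [0.2, 0.8, -5.0]
finger_gap: 0.0364
```

Emit:
{"name": "move_arm", "arguments": {
  "grip": [0,0,0,0,0],
  "slide": [
    [-4,-32,0],
    [-7,-62,0],
    [-9,-85,0],
    [-10.4,-98,5],
    [-10.4,-98,15]
  ],
  "turn": [
    [0,0,0],
    [0,0,0],
    [0,0,0],
    [0,0,0],
    [0,0,0]
  ]
}}

```text
clock: 14.68
eef_pos: [0.4171, 0.2554, 0.3051]
orientation: [-0.0, 0.993, 0.122, -0.0]
wrist_force: [0.3, -0.7, -5.1]
finger_gap: 0.0367
```

Emit:
{"name": "move_arm", "arguments": {
  "grip": [0,0,0,0,0],
  "slide": [
    [0,0,15],
    [0,0,32],
    [0,0,45],
    [0,0,53],
    [0,0,55]
  ],
  "turn": [
    [0,0,0],
    [0,0,0],
    [0,0,0],
    [0,0,0],
    [0,0,0]
  ]
}}

```text
clock: 15.3
eef_pos: [0.4178, 0.2541, 0.2503]
orientation: [0.0, 0.993, 0.121, -0.0]
wrist_force: [0.1, 0.5, -4.1]
finger_gap: 0.0364
```

```bash
python3 - <<'E'
from h import *
plan((*(B-.08*bx),.0991),13.9)
p,d=vision.read_camera("side");cv2.imwrite("pics/s5.png",cv2.resize(p[130:330,130:350,::-1],None,fx=3,fy=3))
E
```

```text
slide [-0.2  0.   4.2] turn [ 0.  0. -0.] | now gp [0.4177 0.254  0.1033] psi [-13.9  -0.  180. ] t 15.3 gap 0.0364 F [ 0.1  0.5 -4.1]
```

View pics/s5.png

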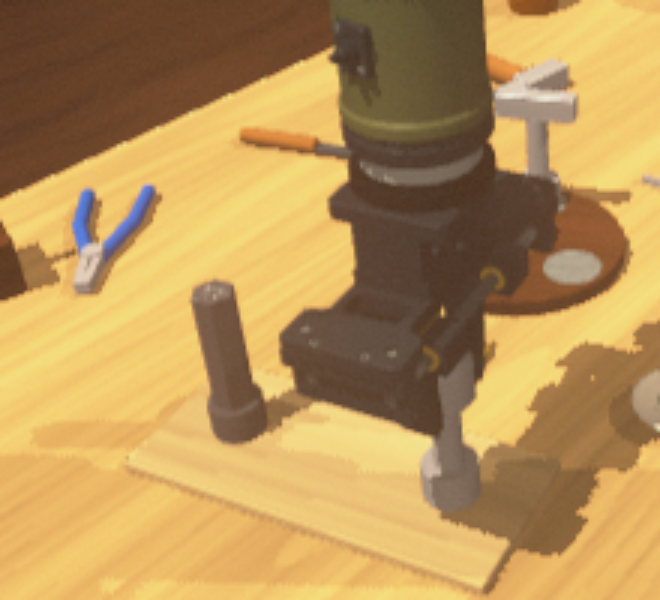

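Emit:
{"name": "move_arm", "arguments": {
  "grip": [0,0,0,0,0],
  "slide": [
    [0,0,2],
    [0,0,3.2],
    [0,0,4],
    [0,0,4],
    [0,0,4]
  ],
  "turn": [
    [0,0,0],
    [0,0,0],
    [0,0,0],
    [0,0,0],
    [0,0,0]
  ]
}}

```text
clock: 15.98
eef_pos: [0.4178, 0.2545, 0.2469]
orientation: [0.0, 0.993, 0.121, 0.0]
wrist_force: [0.2, -0.1, -5.4]
finger_gap: 0.0364
```

Emit:
{"name": "move_arm", "arguments": {
  "grip": [0,0,0,0,0],
  "slide": [
    [0,0,0.3],
    [0,0,0.5],
    [0,0,0.5],
    [0,0,0.5],
    [0,0,0.5]
  ],
  "turn": [
    [0,0,0],
    [0,0,0],
    [0,0,0],
    [0,0,0],
    [0,0,0]
  ]
}}

```text
clock: 16.6
eef_pos: [0.4177, 0.2545, 0.2463]
orientation: [0.0, 0.993, 0.121, 0.0]
wrist_force: [-1.4, 0.1, -5.2]
finger_gap: 0.0364
```

Emit:
{"name": "move_arm", "arguments": {
  "grip": [0,0,0,0,0],
  "slide": [
    [0,0,0.3],
    [0,0,0.7],
    [0,0,0.7],
    [0,0,0.7],
    [0,0,0.7]
  ],
  "turn": [
    [0,0,0],
    [0,0,0],
    [0,0,0],
    [0,0,0],
    [0,0,0]
  ]
}}

```text
clock: 17.23
eef_pos: [0.4179, 0.2546, 0.246]
orientation: [-0.0, 0.993, 0.121, 0.0]
wrist_force: [-1.4, 0.8, 5.9]
finger_gap: 0.0368
```

```bash
python3 - <<'E'
from h import *
plan((*(B-.08*bx),.0991),13.9)
p,d=vision.read_camera("side");cv2.imwrite("pics/s6.png",cv2.resize(p[230:330,230:350,::-1],None,fx=6,fy=6))
E
```

```text
slide [-0.4  0.4 -0.1] turn [-0. -0.  0.] | now gp [0.418  0.2546 0.099 ] psi [ -13.9    0.  -180. ] t 17.23 gap 0.0368 F [-1.4  0.8  5.9]
```

View pics/s6.png

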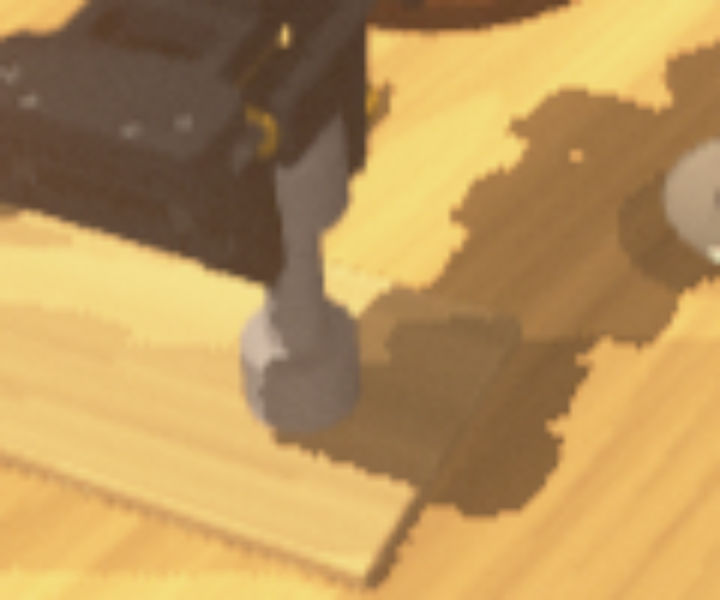

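Contact (force is now +5.9 N). Releasing.

Emit:
{"name": "move_arm", "arguments": {
  "grip": [42,46,52,60,68],
  "slide": [
    [0,0,0],
    [0,0,0],
    [0,0,0],
    [0,0,0],
    [0,0,0]
  ],
  "turn": [
    [0,0,0],
    [0,0,0],
    [0,0,0],
    [0,0,0],
    [0,0,0]
  ]
}}

```text
clock: 17.9
eef_pos: [0.4178, 0.2544, 0.2455]
orientation: [0.0, 0.993, 0.121, -0.0]
wrist_force: [0.2, 1.0, 0.3]
finger_gap: 0.0594
```

Emit:
{"name": "move_arm", "arguments": {
  "grip": [68,68,68,68,68],
  "slide": [
    [0,0,0],
    [0,0,-15],
    [0,0,-45],
    [0,0,-75],
    [0,0,-100]
  ],
  "turn": [
    [0,0,0],
    [0,0,0],
    [0,0,0],
    [0,0,0],
    [0,0,0]
  ]
}}

```text
clock: 18.52
eef_pos: [0.4177, 0.2543, 0.3477]
orientation: [-0.0, 0.993, 0.121, 0.001]
wrist_force: [0.9, 0.7, -0.1]
finger_gap: 0.0599
```

```bash
python3 - <<'E'
from h import *
plan((*HORN,.118),25.5)
p,d=vision.read_camera("side");cv2.imwrite("pics/s7.png",cv2.resize(p[130:330,130:350,::-1],None,fx=3,fy=3))
E
```

```text
slide [ 89.  323.9  82.7] turn [ -0.   -0.1 -11.6] | now gp [0.4179 0.2545 0.2007] psi [-1.39e+01  1.00e-01 -1.80e+02] t 18.52 gap 0.0599 F [ 0.9  0.7 -0.1]
```

View pics/s7.png

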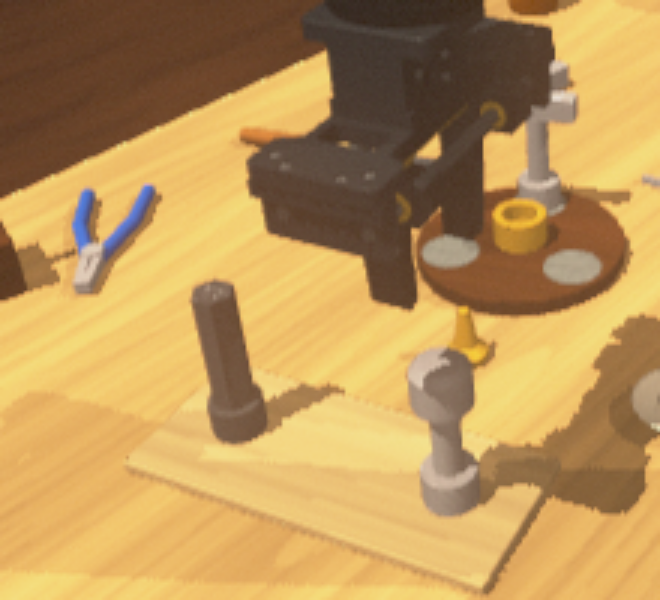

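Both stand. Now the horn; its bar will be gripped at the top, with the tips staying above the stem.

Emit:
{"name": "move_arm", "arguments": {
  "grip": [57,57,57,57,57],
  "slide": [
    [15,54,0],
    [30,108,0],
    [45,162,0],
    [60,216,0],
    [75,270,0]
  ],
  "turn": [
    [0,0,-2.5],
    [0,0,-5],
    [0,0,-7.5],
    [0,0,-10],
    [0,0,-11.6]
  ]
}}

```text
clock: 19.2
eef_pos: [0.556, 0.0086, 0.3462]
orientation: [0.0, 0.975, 0.221, 0.0]
wrist_force: [0.0, 0.9, -0.0]
finger_gap: 0.0506
```

```bash
python3 - <<'E'
from h import *
plan((*HORN,.118),25.5)
E
```

```text
slide [ 3.1 53.8 81.2] turn [ 0.  -0.   0.1] | now gp [0.5561 0.0086 0.1992] psi [ -25.6    0.  -180. ] t 19.2 gap 0.0506 F [ 0.   0.9 -0. ]
```

Emit:
{"name": "move_arm", "arguments": {
  "grip": [57,57,57,57,57],
  "slide": [
    [3,35,0],
    [3,54,0],
    [3,54,15],
    [3,54,35],
    [3,54,40]
  ],
  "turn": [
    [0,0,0],
    [0,0,0],
    [0,0,0],
    [0,0,0],
    [0,0,0]
  ]
}}

```text
clock: 19.82
eef_pos: [0.58, -0.0347, 0.3039]
orientation: [-0.001, 0.975, 0.222, -0.002]
wrist_force: [-0.2, -0.4, 0.2]
finger_gap: 0.0503
```

```bash
python3 - <<'E'
from h import *
plan((*HORN,.118),25.5)
p,d=vision.read_camera("wrist");cv2.imwrite("pics/w8.png",p[:,:,::-1])
E
```

```text
slide [ 0.2  4.5 38.8] turn [-0.2  0.2  0.2] | now gp [ 0.5794 -0.0345  0.1569] psi [ -25.7   -0.2 -179.9] t 19.82 gap 0.0503 F [-0.2 -0.4  0.2]
```

View pics/w8.png

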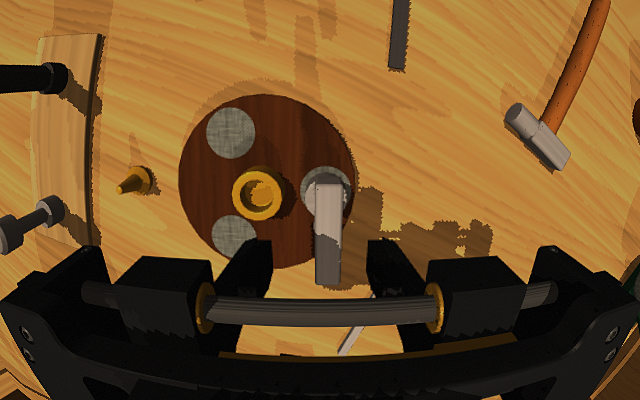

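Emit:
{"name": "move_arm", "arguments": {
  "grip": [57,57,57,57,57],
  "slide": [
    [0,3,0],
    [0,3,0],
    [0,3,10],
    [0,3,10],
    [0,3,10]
  ],
  "turn": [
    [0,0,0],
    [0,0,0],
    [0,0,0],
    [0,0,0],
    [0,0,0]
  ]
}}

```text
clock: 20.5
eef_pos: [0.5827, -0.0398, 0.2955]
orientation: [-0.0, 0.975, 0.221, -0.0]
wrist_force: [-0.0, 0.1, -0.4]
finger_gap: 0.0501
```

```bash
python3 - <<'E'
from h import *
plan((*HORN,.118),25.5)
E
```

```text
slide [-0.  -1.3 30.5] turn [-0.  0.  0.] | now gp [ 0.5826 -0.0398  0.1485] psi [-25.5  -0.  180. ] t 20.5 gap 0.0501 F [-0.   0.1 -0.4]
```

Emit:
{"name": "move_arm", "arguments": {
  "grip": [57,57,57,57,57],
  "slide": [
    [0,-1.3,8],
    [0,-1.3,18],
    [0,-1.3,26],
    [0,-1.3,30],
    [0,-1.3,30]
  ],
  "turn": [
    [0,0,0],
    [0,0,0],
    [0,0,0],
    [0,0,0],
    [0,0,0]
  ]
}}

```text
clock: 21.12
eef_pos: [0.5821, -0.0386, 0.2652]
orientation: [-0.0, 0.975, 0.221, -0.0]
wrist_force: [-0.1, -0.1, -0.1]
finger_gap: 0.0502
```

Emit:
{"name": "move_arm", "arguments": {
  "grip": [45,35,28,22,15],
  "slide": [
    [0,0,0],
    [0,0,0],
    [0,0,0],
    [0,0,0],
    [0,0,0]
  ],
  "turn": [
    [0,0,0],
    [0,0,0],
    [0,0,0],
    [0,0,0],
    [0,0,0]
  ]
}}

```text
clock: 21.75
eef_pos: [0.5822, -0.0387, 0.2657]
orientation: [0.0, 0.975, 0.221, 0.0]
wrist_force: [-0.4, 0.2, 0.7]
finger_gap: 0.0154
```

Emit:
{"name": "move_arm", "arguments": {
  "grip": [8,0,0,0,0],
  "slide": [
    [0,0,0],
    [0,0,0],
    [0,0,0],
    [0,0,0],
    [0,0,0]
  ],
  "turn": [
    [0,0,0],
    [0,0,0],
    [0,0,0],
    [0,0,0],
    [0,0,0]
  ]
}}

```text
clock: 22.38
eef_pos: [0.5822, -0.0386, 0.2657]
orientation: [0.0, 0.975, 0.221, 0.0]
wrist_force: [0.1, -1.5, 0.7]
finger_gap: 0.0156
```

```bash
python3 - <<'E'
from h import *
plan((*HORN,.118),25.5)
E
```

```text
slide [-0.1 -0.1  0.7] turn [ 0. -0.  0.] | now gp [ 0.5823 -0.0387  0.1187] psi [-25.5   0.  180. ] t 22.38 gap 0.0156 F [ 0.1 -1.5  0.7]
```

Emit:
{"name": "move_arm", "arguments": {
  "grip": [0,0,0,0,0],
  "slide": [
    [0,0,-5],
    [0,0,-18],
    [0,0,-36],
    [0,0,-55],
    [0,0,-75]
  ],
  "turn": [
    [0,0,0],
    [0,0,0],
    [0,0,0],
    [0,0,0],
    [0,0,0]
  ]
}}

```text
clock: 23.0
eef_pos: [0.5818, -0.0385, 0.3416]
orientation: [-0.0, 0.975, 0.221, -0.0]
wrist_force: [0.7, 0.4, -5.2]
finger_gap: 0.016
```

```bash
python3 - <<'E'
from h import *
plan((*B,.1137),25.5)
E
```

```text
slide [  56.2 -318.3   81. ] turn [-0.  0.  0.] | now gp [ 0.5817 -0.0385  0.1946] psi [ -25.5   -0.  -180. ] t 23.0 gap 0.016 F [ 0.7  0.4 -5.2]
```

Emit:
{"name": "move_arm", "arguments": {
  "grip": [0,0,0,0,0],
  "slide": [
    [3,-15,0],
    [8,-45,0],
    [15,-85,0],
    [22,-125,0],
    [29,-165,0]
  ],
  "turn": [
    [0,0,0],
    [0,0,0],
    [0,0,0],
    [0,0,0],
    [0,0,0]
  ]
}}

```text
clock: 23.62
eef_pos: [0.5358, 0.1253, 0.3398]
orientation: [-0.0, 0.975, 0.222, -0.001]
wrist_force: [0.2, -1.1, -4.9]
finger_gap: 0.0154
```

Emit:
{"name": "move_arm", "arguments": {
  "grip": [0,0,0,0,0],
  "slide": [
    [7,-40,0],
    [14,-80,0],
    [20,-115,0],
    [25,-140,0],
    [27,-153.3,0]
  ],
  "turn": [
    [0,0,0],
    [0,0,0],
    [0,0,0],
    [0,0,0],
    [0,0,0]
  ]
}}

```text
clock: 24.25
eef_pos: [0.4938, 0.2754, 0.3399]
orientation: [-0.0, 0.975, 0.223, -0.001]
wrist_force: [-0.0, 0.4, -5.1]
finger_gap: 0.0156
```

Emit:
{"name": "move_arm", "arguments": {
  "grip": [0,0,0,0,0],
  "slide": [
    [0,0,10],
    [0,0,30],
    [0,0,50],
    [0,0,68],
    [0,0,74]
  ],
  "turn": [
    [0,0,0],
    [0,0,0],
    [0,0,0],
    [0,0,0],
    [0,0,0]
  ]
}}

```text
clock: 24.88
eef_pos: [0.4955, 0.2709, 0.2649]
orientation: [0.001, 0.976, 0.22, -0.002]
wrist_force: [0.1, -0.3, -4.6]
finger_gap: 0.0153
```

```bash
python3 - <<'E'
from h import *
plan((*B,.1137),25.5)
E
```

```text
slide [ 0.7 -2.   4.2] turn [ 0.1  0.2 -0.1] | now gp [0.4952 0.2705 0.1179] psi [-2.540e+01 -1.000e-01  1.798e+02] t 24.88 gap 0.0153 F [ 0.1 -0.3 -4.6]
```

Emit:
{"name": "move_arm", "arguments": {
  "grip": [0,0,0,0,0],
  "slide": [
    [0,0,1],
    [0,0,2.5],
    [0,0,3.3],
    [0,0,3.3],
    [0,0,3.3]
  ],
  "turn": [
    [0,0,0],
    [0,0,0],
    [0,0,0],
    [0,0,0],
    [0,0,0]
  ]
}}

```text
clock: 25.5
eef_pos: [0.4956, 0.2729, 0.2635]
orientation: [-0.0, 0.975, 0.221, 0.0]
wrist_force: [0.0, -0.6, -5.2]
finger_gap: 0.0155
```

Emit:
{"name": "move_arm", "arguments": {
  "grip": [0,0,0,0,0],
  "slide": [
    [0,0,0.4],
    [0,0,0.7],
    [0,0,0.7],
    [0,0,0.7],
    [0,0,0.7]
  ],
  "turn": [
    [0,0,0],
    [0,0,0],
    [0,0,0],
    [0,0,0],
    [0,0,0]
  ]
}}

```text
clock: 26.12
eef_pos: [0.4956, 0.2728, 0.2626]
orientation: [0.0, 0.975, 0.221, 0.0]
wrist_force: [0.2, 0.8, -3.7]
finger_gap: 0.0156
```

Emit:
{"name": "move_arm", "arguments": {
  "grip": [0,0,0,0,0],
  "slide": [
    [0,0,0.5],
    [0,0,1],
    [0,0,1.4],
    [0,0,1.4],
    [0,0,1.4]
  ],
  "turn": [
    [0,0,0],
    [0,0,0],
    [0,0,0],
    [0,0,0],
    [0,0,0]
  ]
}}

```text
clock: 26.75
eef_pos: [0.4956, 0.2728, 0.2612]
orientation: [0.0, 0.975, 0.221, 0.0]
wrist_force: [0.4, -0.3, -3.6]
finger_gap: 0.0159
```

Emit:
{"name": "move_arm", "arguments": {
  "grip": [0,0,0,0,0],
  "slide": [
    [0,0,0.3],
    [0,0,0.5],
    [0,0,0.5],
    [0,0,0.5],
    [0,0,0.5]
  ],
  "turn": [
    [0,0,0],
    [0,0,0],
    [0,0,0],
    [0,0,0],
    [0,0,0]
  ]
}}

```text
clock: 27.38
eef_pos: [0.4956, 0.2728, 0.2607]
orientation: [0.0, 0.975, 0.221, 0.0]
wrist_force: [0.1, -0.3, -4.6]
finger_gap: 0.0158
```

Emit:
{"name": "move_arm", "arguments": {
  "grip": [0,0,0,0,0],
  "slide": [
    [0,0,0.3],
    [0,0,0.6],
    [0,0,0.6],
    [0,0,0.6],
    [0,0,0.6]
  ],
  "turn": [
    [0,0,0],
    [0,0,0],
    [0,0,0],
    [0,0,0],
    [0,0,0]
  ]
}}

```text
clock: 28.0
eef_pos: [0.4957, 0.2728, 0.2607]
orientation: [-0.0, 0.975, 0.221, 0.0]
wrist_force: [-1.9, -1.0, 5.7]
finger_gap: 0.0156
```

```bash
python3 - <<'E'
from h import *
plan((*B,.1137),25.5)
p,d=vision.read_camera("side");cv2.imwrite("pics/s9.png",cv2.resize(p[180:330,180:350,::-1],None,fx=4,fy=4))
E
```

```text
slide [-0.3 -0.4 -0. ] turn [ 0. -0.  0.] | now gp [0.4958 0.2728 0.1137] psi [ -25.5    0.  -180. ] t 28.0 gap 0.0156 F [-1.9 -1.   5.7]
```

View pics/s9.png

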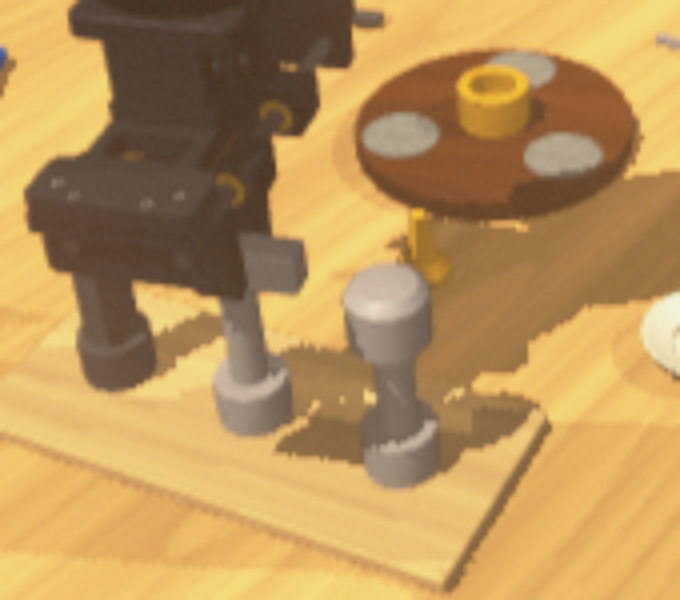

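Contact again at the expected height, with all three on the board. Releasing.

Emit:
{"name": "move_arm", "arguments": {
  "grip": [20,24,30,40,50],
  "slide": [
    [0,0,0],
    [0,0,0],
    [0,0,0],
    [0,0,0],
    [0,0,0]
  ],
  "turn": [
    [0,0,0],
    [0,0,0],
    [0,0,0],
    [0,0,0],
    [0,0,0]
  ]
}}

```text
clock: 28.68
eef_pos: [0.4956, 0.2728, 0.26]
orientation: [0.0, 0.975, 0.221, -0.0]
wrist_force: [-0.7, -1.0, 1.3]
finger_gap: 0.0427
```

Emit:
{"name": "move_arm", "arguments": {
  "grip": [57,57,57,57,57],
  "slide": [
    [0,0,0],
    [0,0,-15],
    [0,0,-45],
    [0,0,-75],
    [0,0,-90]
  ],
  "turn": [
    [0,0,0],
    [0,0,0],
    [0,0,0],
    [0,0,0],
    [0,0,0]
  ]
}}

```text
clock: 29.3
eef_pos: [0.4959, 0.273, 0.3525]
orientation: [-0.001, 0.975, 0.221, 0.002]
wrist_force: [-0.2, -1.4, -0.8]
finger_gap: 0.0506
```

```bash
python3 - <<'E'
from h import *
from scipy.optimize import least_squares
plan((*SC,.12),13.9)
p,d=vision.read_camera("side");cv2.imwrite("pics/s10.png",cv2.resize(p[130:330,130:350,::-1],None,fx=3,fy=3))
W=cloud(d,vision.camera_params("side"));m=d>0;W=W[m];C=p[m].astype(float)
def fit(c,r,z0,z1,rad):
    q=W[(np.hypot(*(W[:,:2]-c).T)<rad)&(W[:,2]>z0)&(W[:,2]<z1)]
    return len(q),least_squares(lambda s:np.hypot(q[:,0]-s[0],q[:,1]-s[1])-r,c,loss='soft_l1',f_scale=.001).x.round(4)
print('die',fit(SC,.022,.018,.036,.027))
for n,o in(('hex',.08),('horn',0),('mush',-.08)): print(n,fit(B+o*bx,.018,.014,.033,.025),B+o*bx)
a=(np.hypot(*(W[:,:2]-SC).T)<.03)&(W[:,2]>.0395)
print(a.sum(),cv2.minEnclosingCircle((W[a][:,:2]*1000).astype(np.float32)))
E
```

```text
slide [-54.5 260.3  85.2] turn [-0.  -0.2 11.6] | now gp [0.4963 0.2732 0.2055] psi [ -25.5    0.2 -179.9] t 29.3 gap 0.0506 F [-0.2 -1.4 -0.8]
die (151, array([0.5587, 0.0152]))
hex (141, array([0.5729, 0.2914])) [0.57302393 0.29194705]
horn (145, array([0.4958, 0.2727])) [0.4953 0.273 ]
mush (159, array([0.4176, 0.2552])) [0.41757607 0.25405295]
77 ((559.0999755859375, 14.721577644348145), 22.71495819091797)
```

View pics/s10.png

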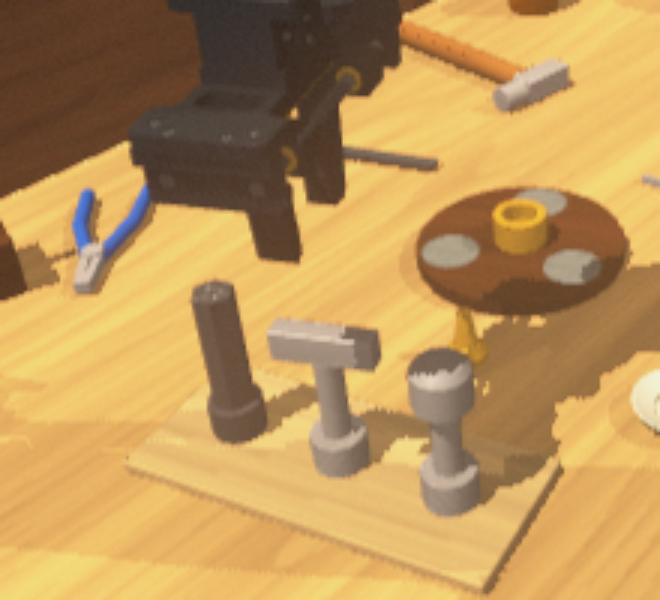

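All three stand upright on the board. Now the die.

Emit:
{"name": "move_arm", "arguments": {
  "grip": [80,80,80,80,80],
  "slide": [
    [-10,52,0],
    [-22,104,0],
    [-33,156,0],
    [-44,208,0],
    [-54.5,260,0]
  ],
  "turn": [
    [0,0,3],
    [0,0,6],
    [0,0,9],
    [0,0,11.6],
    [0,0,11.6]
  ]
}}

```text
clock: 29.98
eef_pos: [0.5584, 0.0131, 0.3496]
orientation: [0.0, 0.993, 0.121, -0.0]
wrist_force: [-0.4, 0.2, -0.5]
finger_gap: 0.0703
```

Emit:
{"name": "move_arm", "arguments": {
  "grip": [80,80,80,80,80],
  "slide": [
    [0,0,0],
    [0,0,20],
    [0,0,50],
    [0,0,80],
    [0,0,85]
  ],
  "turn": [
    [0,0,0],
    [0,0,0],
    [0,0,0],
    [0,0,0],
    [0,0,0]
  ]
}}

```text
clock: 30.6
eef_pos: [0.5573, 0.016, 0.2632]
orientation: [-0.0, 0.993, 0.122, -0.002]
wrist_force: [0.1, 0.4, -0.3]
finger_gap: 0.0706
```

```bash
python3 - <<'E'
from h import *
plan((*SC,.038),13.9)
E
```

```text
slide [ 1.8  1.8 78.2] turn [-0.1  0.3  0.1] | now gp [0.5566 0.016  0.1162] psi [ -14.    -0.3 -180. ] t 30.6 gap 0.0706 F [ 0.1  0.4 -0.3]
```

Emit:
{"name": "move_arm", "arguments": {
  "grip": [80,80,80,80,80],
  "slide": [
    [0,0,20],
    [0,0,40],
    [0,0,55],
    [0,0,60],
    [0,0,60]
  ],
  "turn": [
    [0,0,0],
    [0,0,0],
    [0,0,0],
    [0,0,0],
    [0,0,0]
  ]
}}

```text
clock: 31.22
eef_pos: [0.5585, 0.0148, 0.2053]
orientation: [0.0, 0.993, 0.121, 0.0]
wrist_force: [-0.2, 0.1, 0.2]
finger_gap: 0.0703
```

```bash
python3 - <<'E'
from h import *
plan((*SC,.038),13.9)
E
```

```text
slide [ 0.5  0.3 20.3] turn [ 0. -0.  0.] | now gp [0.5585 0.0148 0.0583] psi [ -13.9    0.  -180. ] t 31.23 gap 0.0703 F [-0.2  0.1  0.2]
```

Emit:
{"name": "move_arm", "arguments": {
  "grip": [80,80,80,80,80],
  "slide": [
    [0.5,0.3,8],
    [0.5,0.3,16],
    [0.5,0.3,20],
    [0.5,0.3,20],
    [0.5,0.3,20]
  ],
  "turn": [
    [0,0,0],
    [0,0,0],
    [0,0,0],
    [0,0,0],
    [0,0,0]
  ]
}}

```text
clock: 31.85
eef_pos: [0.559, 0.0145, 0.1852]
orientation: [0.0, 0.993, 0.121, 0.0]
wrist_force: [0.1, 0.6, 0.4]
finger_gap: 0.0702
```

Emit:
{"name": "move_arm", "arguments": {
  "grip": [70,62,55,48,40],
  "slide": [
    [0,0,0],
    [0,0,0],
    [0,0,0],
    [0,0,0],
    [0,0,0]
  ],
  "turn": [
    [0,0,0],
    [0,0,0],
    [0,0,0],
    [0,0,0],
    [0,0,0]
  ]
}}

```text
clock: 32.48
eef_pos: [0.559, 0.0145, 0.1852]
orientation: [0.0, 0.993, 0.121, 0.0]
wrist_force: [-0.4, -0.2, 1.0]
finger_gap: 0.0434
```

Emit:
{"name": "move_arm", "arguments": {
  "grip": [20,0,0,0,0],
  "slide": [
    [0,0,0],
    [0,0,0],
    [0,0,0],
    [0,0,0],
    [0,0,0]
  ],
  "turn": [
    [0,0,0],
    [0,0,0],
    [0,0,0],
    [0,0,0],
    [0,0,0]
  ]
}}

```text
clock: 33.1
eef_pos: [0.559, 0.0145, 0.1852]
orientation: [0.0, 0.993, 0.121, 0.0]
wrist_force: [-0.3, -0.6, 2.4]
finger_gap: 0.0431
```

```bash
python3 - <<'E'
from h import *
plan((*SC,.038),13.9)
E
```

```text
slide [ 0.2 -0.1  0.2] turn [ 0. -0.  0.] | now gp [0.559  0.0145 0.0382] psi [-13.9   0.  180. ] t 33.1 gap 0.0431 F [-0.3 -0.6  2.4]
```

Emit:
{"name": "move_arm", "arguments": {
  "grip": [0,0,0,0,0],
  "slide": [
    [0,0,-5],
    [0,0,-18],
    [0,0,-35],
    [0,0,-50],
    [0,0,-60]
  ],
  "turn": [
    [0,0,0],
    [0,0,0],
    [0,0,0],
    [0,0,0],
    [0,0,0]
  ]
}}

```text
clock: 33.72
eef_pos: [0.5592, 0.0145, 0.2467]
orientation: [0.0, 0.993, 0.121, 0.001]
wrist_force: [0.5, -0.1, -1.9]
finger_gap: 0.043
```

```bash
python3 - <<'E'
from h import *
plan((*PLATE,.0312),13.9)
E
```

```text
slide [-117.2  293.4   68.4] turn [ 0.  -0.1  0. ] | now gp [0.5594 0.0145 0.0997] psi [-1.39e+01  1.00e-01 -1.80e+02] t 33.73 gap 0.043 F [ 0.5 -0.1 -1.9]
```

Emit:
{"name": "move_arm", "arguments": {
  "grip": [0,0,0,0,0],
  "slide": [
    [-6,15,0],
    [-18,45,0],
    [-34,85,0],
    [-50,125,0],
    [-66,165,0]
  ],
  "turn": [
    [0,0,0],
    [0,0,0],
    [0,0,0],
    [0,0,0],
    [0,0,0]
  ]
}}

```text
clock: 34.35
eef_pos: [0.5334, -0.1642, 0.2446]
orientation: [0.0, 0.993, 0.121, -0.001]
wrist_force: [0.3, -0.3, -1.8]
finger_gap: 0.0432
```

Emit:
{"name": "move_arm", "arguments": {
  "grip": [0,0,0,0,0],
  "slide": [
    [-16,40,0],
    [-32,80,0],
    [-45,110,0],
    [-51,128.4,0],
    [-51.2,128.4,15]
  ],
  "turn": [
    [0,0,0],
    [0,0,0],
    [0,0,0],
    [0,0,0],
    [0,0,0]
  ]
}}

```text
clock: 34.98
eef_pos: [0.5154, -0.3005, 0.2301]
orientation: [0.001, 0.993, 0.12, 0.001]
wrist_force: [0.4, 1.1, -1.7]
finger_gap: 0.0433
```

Emit:
{"name": "move_arm", "arguments": {
  "grip": [0,0,0,0,0],
  "slide": [
    [0,0,12],
    [0,0,27],
    [0,0,38],
    [0,0,45],
    [0,0,45]
  ],
  "turn": [
    [0,0,0],
    [0,0,0],
    [0,0,0],
    [0,0,0],
    [0,0,0]
  ]
}}

```text
clock: 35.6
eef_pos: [0.5157, -0.2982, 0.1846]
orientation: [-0.0, 0.993, 0.121, -0.0]
wrist_force: [-0.3, 0.2, -1.9]
finger_gap: 0.0433
```

```bash
python3 - <<'E'
from h import *
plan((*PLATE,.0312),13.9)
E
```

```text
slide [0.3 0.4 6.4] turn [-0.  0.  0.] | now gp [ 0.5155 -0.2982  0.0376] psi [-1.39e+01 -1.00e-01 -1.80e+02] t 35.6 gap 0.0433 F [-0.3  0.2 -1.9]
```

Emit:
{"name": "move_arm", "arguments": {
  "grip": [0,0,0,0,0],
  "slide": [
    [0.3,0.4,3],
    [0.3,0.4,5],
    [0.3,0.4,6],
    [0.3,0.4,6],
    [0.3,0.4,6]
  ],
  "turn": [
    [0,0,0],
    [0,0,0],
    [0,0,0],
    [0,0,0],
    [0,0,0]
  ]
}}

```text
clock: 36.22
eef_pos: [0.5162, -0.2988, 0.1792]
orientation: [0.0, 0.993, 0.121, 0.0]
wrist_force: [-0.4, 0.0, -1.8]
finger_gap: 0.0434
```

Emit:
{"name": "move_arm", "arguments": {
  "grip": [0,0,0,0,0],
  "slide": [
    [0,0,0.4],
    [0,0,0.7],
    [0,0,0.7],
    [0,0,0.7],
    [0,0,0.7]
  ],
  "turn": [
    [0,0,0],
    [0,0,0],
    [0,0,0],
    [0,0,0],
    [0,0,0]
  ]
}}

```text
clock: 36.85
eef_pos: [0.5162, -0.2988, 0.1784]
orientation: [0.0, 0.993, 0.121, 0.0]
wrist_force: [-1.1, -1.1, -2.1]
finger_gap: 0.043
```

Emit:
{"name": "move_arm", "arguments": {
  "grip": [0,0,0,0,0],
  "slide": [
    [0,0,0.4],
    [0,0,0.7],
    [0,0,0.7],
    [0,0,0.7],
    [0,0,0.7]
  ],
  "turn": [
    [0,0,0],
    [0,0,0],
    [0,0,0],
    [0,0,0],
    [0,0,0]
  ]
}}

```text
clock: 37.48
eef_pos: [0.5162, -0.2988, 0.1781]
orientation: [0.0, 0.993, 0.121, 0.0]
wrist_force: [-1.1, 1.5, 6.0]
finger_gap: 0.0432
```

Emit:
{"name": "move_arm", "arguments": {
  "grip": [50,54,62,70,78],
  "slide": [
    [0,0,0],
    [0,0,0],
    [0,0,0],
    [0,0,0],
    [0,0,0]
  ],
  "turn": [
    [0,0,0],
    [0,0,0],
    [0,0,0],
    [0,0,0],
    [0,0,0]
  ]
}}

```text
clock: 38.1
eef_pos: [0.5161, -0.2988, 0.1776]
orientation: [0.0, 0.993, 0.121, -0.0]
wrist_force: [0.6, -0.3, 0.2]
finger_gap: 0.0681
```

Emit:
{"name": "move_arm", "arguments": {
  "grip": [78,78,78,78,78],
  "slide": [
    [0,0,-5],
    [0,0,-30],
    [0,0,-80],
    [0,0,-130],
    [0,0,-170]
  ],
  "turn": [
    [0,0,0],
    [0,0,0],
    [0,0,0],
    [0,0,0],
    [0,0,0]
  ]
}}

```text
clock: 38.72
eef_pos: [0.5161, -0.2988, 0.3502]
orientation: [0.001, 0.993, 0.121, 0.001]
wrist_force: [-0.2, -0.2, -1.0]
finger_gap: 0.0689
```

```bash
python3 - <<'E'
from h import *
plan((*(B),.1137),25.5)
from scipy.optimize import least_squares
for n in("scene","side"):
    p,d=vision.read_camera(n);cv2.imwrite(f"pics/{n}11.png",cv2.resize(p[130:280,150:490,::-1],None,fx=2.3,fy=2.3))
    W=cloud(d,vision.camera_params(n));W=W[d>0]
    def fit(c,r,z0,z1,rad):
        q=W[(np.hypot(*(W[:,:2]-c).T)<rad)&(W[:,2]>z0)&(W[:,2]<z1)]
        return len(q),least_squares(lambda s:np.hypot(q[:,0]-s[0],q[:,1]-s[1])-r,c,loss='soft_l1',f_scale=.001).x.round(4)
    print(n,'die',fit(PLATE,.022,.012,.03,.03),W[(np.hypot(*(W[:,:2]-PLATE).T)<.024)][:,2].max())
    for k,o in(('hex',.08),('horn',0),('mush',-.08)): print(k,fit(B+o*bx,.018,.014,.033,.025))
E
```

```text
slide [ 117.1 -560.2   89. ] turn [  0.1  -0.1 -11.6] | now gp [ 0.5164 -0.2989  0.2032] psi [-1.390e+01  1.000e-01  1.799e+02] t 38.73 gap 0.0689 F [-0.2 -0.2 -1. ]
scene die (155, array([ 0.5184, -0.2985])) 0.4721516897872997
hex (88, array([0.5718, 0.2917]))
horn (84, array([0.4949, 0.2728]))
mush (82, array([0.4167, 0.2552]))
side die (103, array([ 0.5166, -0.2981])) 0.35246975659578733
hex (140, array([0.5729, 0.2913]))
horn (144, array([0.496 , 0.2727]))
mush (147, array([0.4176, 0.2552]))
```

View pics/scene11.png

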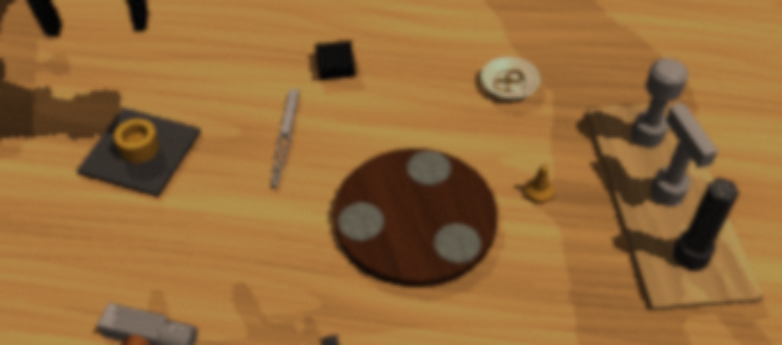

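The die sits mid-plate, and the three felt seats are bare. I'll measure the seats directly from their grey colour.

```bash
python3 - <<'E'
from h import *
for n in("scene","side"):
    p,d=vision.read_camera(n);c=vision.camera_params(n)
    hsv=cv2.cvtColor(p,cv2.COLOR_RGB2HSV)
    for nm,s in(('hex',HEX),('horn',HORN),('mush',MUSH)):
        u,v=map(int,proj([*s,.0155],c))
        roi=np.zeros(d.shape,np.uint8);cv2.circle(roi,(u,v),22,255,-1)
        m=((hsv[...,1]<90)&(hsv[...,2]>50)).astype(np.uint8)*255&roi
        k=max(cv2.findContours(m,0,1)[0],key=cv2.contourArea)
        W=np.array([ray(*q[0],.0155,c)[:2] for q in k]).astype(np.float32)*1000
        e=cv2.fitEllipse(W);print(n,nm,s.round(4),np.round(e[0],1),np.round(e[1],1),cv2.contourArea(k))
E
```

```text
scene hex [0.5938 0.0612] [594.5  62.2] [42.8 43.7] 230.5
scene horn [ 0.582  -0.0386] [582.3 -37.7] [42.8 43.1] 212.5
scene mush [0.5015 0.0215] [502.5  22.6] [41.5 43.7] 179.5
side hex [0.5938 0.0612] [592.9  62.3] [43.1 43.9] 143.0
side horn [ 0.582  -0.0386] [580.8 -36.4] [40.4 44.7] 112.5
side mush [0.5015 0.0215] [500.7  23.1] [42.2 44.5] 152.0
```

Seats agree with the earlier estimates to about 1 mm. Returning the horn first.

Emit:
{"name": "move_arm", "arguments": {
  "grip": [57,57,57,57,57],
  "slide": [
    [11,-55,0],
    [22,-110,0],
    [33,-165,0],
    [45,-220,0],
    [56,-275,0]
  ],
  "turn": [
    [0,0,0],
    [0,0,0],
    [0,0,0],
    [0,0,0],
    [0,0,0]
  ]
}}

```text
clock: 39.55
eef_pos: [0.5036, -0.0167, 0.3464]
orientation: [-0.0, 0.993, 0.121, -0.001]
wrist_force: [1.3, 0.5, -0.0]
finger_gap: 0.0506
```

Emit:
{"name": "move_arm", "arguments": {
  "grip": [57,57,57,57,57],
  "slide": [
    [12,-55,0],
    [24,-110,0],
    [36,-165,0],
    [48,-220,0],
    [58,-270,0]
  ],
  "turn": [
    [0,0,-3],
    [0,0,-6],
    [0,0,-9],
    [0,0,-11.6],
    [0,0,-11.6]
  ]
}}

```text
clock: 40.17
eef_pos: [0.4949, 0.2595, 0.3461]
orientation: [0.0, 0.975, 0.221, -0.001]
wrist_force: [0.9, -0.1, 0.2]
finger_gap: 0.0499
```

```bash
python3 - <<'E'
from h import *
plan((.4957,.2728,.1137),25.5)
E
```

```text
slide [  6.7 -11.7  85.4] turn [0.  0.2 0.1] | now gp [0.4945 0.2593 0.1991] psi [-2.560e+01 -1.000e-01  1.799e+02] t 40.17 gap 0.0499 F [ 0.9 -0.1  0.2]
```

Emit:
{"name": "move_arm", "arguments": {
  "grip": [57,57,57,57,57],
  "slide": [
    [5.5,-14,0],
    [5.5,-14,20],
    [5.5,-14,40],
    [5.5,-14,40],
    [5.5,-14,40]
  ],
  "turn": [
    [0,0,0],
    [0,0,0],
    [0,0,0],
    [0,0,0],
    [0,0,0]
  ]
}}

```text
clock: 40.8
eef_pos: [0.4949, 0.2719, 0.3077]
orientation: [0.0, 0.975, 0.22, -0.0]
wrist_force: [0.1, -0.1, -0.9]
finger_gap: 0.0503
```

```bash
python3 - <<'E'
from h import *
plan((.4957,.2728,.1137),25.5)
E
```

```text
slide [ 1.1 -0.5 47. ] turn [ 0.  0. -0.] | now gp [0.4949 0.2718 0.1607] psi [-25.5  -0.  180. ] t 40.8 gap 0.0503 F [ 0.1 -0.1 -0.9]
```

Emit:
{"name": "move_arm", "arguments": {
  "grip": [57,57,57,57,57],
  "slide": [
    [1,-0.5,12],
    [1,-0.5,26],
    [1,-0.5,40],
    [1,-0.5,46.5],
    [1,-0.5,46.5]
  ],
  "turn": [
    [0,0,0],
    [0,0,0],
    [0,0,0],
    [0,0,0],
    [0,0,0]
  ]
}}

```text
clock: 41.42
eef_pos: [0.4952, 0.2734, 0.2604]
orientation: [0.0, 0.975, 0.221, -0.001]
wrist_force: [0.5, -0.3, -0.1]
finger_gap: 0.0498
```

Emit:
{"name": "move_arm", "arguments": {
  "grip": [45,35,28,22,15],
  "slide": [
    [0,0,0],
    [0,0,0],
    [0,0,0],
    [0,0,0],
    [0,0,0]
  ],
  "turn": [
    [0,0,0],
    [0,0,0],
    [0,0,0],
    [0,0,0],
    [0,0,0]
  ]
}}

```text
clock: 42.05
eef_pos: [0.4955, 0.2732, 0.2613]
orientation: [0.0, 0.975, 0.221, 0.0]
wrist_force: [0.1, -0.2, 0.2]
finger_gap: 0.0157
```

Emit:
{"name": "move_arm", "arguments": {
  "grip": [8,0,0,0,0],
  "slide": [
    [0,0,0],
    [0,0,0],
    [0,0,0],
    [0,0,0],
    [0,0,0]
  ],
  "turn": [
    [0,0,0],
    [0,0,0],
    [0,0,0],
    [0,0,0],
    [0,0,0]
  ]
}}

```text
clock: 42.68
eef_pos: [0.4955, 0.2734, 0.2613]
orientation: [0.0, 0.975, 0.221, 0.0]
wrist_force: [0.3, -2.1, 2.4]
finger_gap: 0.0159
```

```bash
python3 - <<'E'
from h import *
plan((.4957,.2728,.1137),25.5)
E
```

```text
slide [-0.1  0.6  0.6] turn [ 0. -0.  0.] | now gp [0.4956 0.2733 0.1143] psi [-25.5   0.  180. ] t 42.67 gap 0.0159 F [ 0.3 -2.1  2.4]
```

Emit:
{"name": "move_arm", "arguments": {
  "grip": [0,0,0,0,0],
  "slide": [
    [0,0,-5],
    [0,0,-18],
    [0,0,-36],
    [0,0,-55],
    [0,0,-75]
  ],
  "turn": [
    [0,0,0],
    [0,0,0],
    [0,0,0],
    [0,0,0],
    [0,0,0]
  ]
}}

```text
clock: 43.3
eef_pos: [0.4949, 0.2737, 0.3372]
orientation: [-0.0, 0.975, 0.221, -0.0]
wrist_force: [0.2, 0.4, -5.1]
finger_gap: 0.0158
```

```bash
python3 - <<'E'
from h import *
plan((*(HORN+[0,.0005]),.1187),25.5)
E
```

```text
slide [-55.8 318.9  71.4] turn [-0.  0.  0.] | now gp [0.4948 0.2737 0.1902] psi [ -25.5   -0.  -180. ] t 43.3 gap 0.0158 F [ 0.2  0.4 -5.1]
```

Emit:
{"name": "move_arm", "arguments": {
  "grip": [0,0,0,0,0],
  "slide": [
    [-3,15,0],
    [-8,45,0],
    [-15,85,0],
    [-22,125,0],
    [-29,165,0]
  ],
  "turn": [
    [0,0,0],
    [0,0,0],
    [0,0,0],
    [0,0,0],
    [0,0,0]
  ]
}}

```text
clock: 43.92
eef_pos: [0.5401, 0.1095, 0.3354]
orientation: [0.0, 0.975, 0.22, -0.001]
wrist_force: [-0.2, 0.7, -4.0]
finger_gap: 0.016
```

Emit:
{"name": "move_arm", "arguments": {
  "grip": [0,0,0,0,0],
  "slide": [
    [-7,40,0],
    [-14,80,0],
    [-20,115,0],
    [-25,140,0],
    [-26.8,153.9,0]
  ],
  "turn": [
    [0,0,0],
    [0,0,0],
    [0,0,0],
    [0,0,0],
    [0,0,0]
  ]
}}

```text
clock: 44.55
eef_pos: [0.5818, -0.0413, 0.3353]
orientation: [0.0, 0.976, 0.219, -0.001]
wrist_force: [-0.6, 1.6, -4.0]
finger_gap: 0.0158
```

Emit:
{"name": "move_arm", "arguments": {
  "grip": [0,0,0,0,0],
  "slide": [
    [0,0,10],
    [0,0,30],
    [0,0,48],
    [0,0,60],
    [0,0,64]
  ],
  "turn": [
    [0,0,0],
    [0,0,0],
    [0,0,0],
    [0,0,0],
    [0,0,0]
  ]
}}

```text
clock: 45.18
eef_pos: [0.5819, -0.0373, 0.2712]
orientation: [-0.0, 0.975, 0.222, -0.001]
wrist_force: [-0.5, 0.1, -4.0]
finger_gap: 0.0157
```

Emit:
{"name": "move_arm", "arguments": {
  "grip": [0,0,0,0,0],
  "slide": [
    [0,0,0],
    [0,0,0],
    [0,0,0],
    [0,0,0],
    [0,0,0]
  ],
  "turn": [
    [0,0,0],
    [0,0,0],
    [0,0,0],
    [0,0,0],
    [0,0,0]
  ]
}}

```text
clock: 45.8
eef_pos: [0.5824, -0.0384, 0.2724]
orientation: [0.0, 0.975, 0.221, 0.0]
wrist_force: [-0.5, 0.2, -5.1]
finger_gap: 0.0155
```

```bash
python3 - <<'E'
from h import *
plan((*(HORN+[0,.0005]),.1193),25.5)
E
```

```text
slide [-0.2 -0.4  6.1] turn [ 0. -0.  0.] | now gp [ 0.5824 -0.0384  0.1254] psi [-25.5   0.  180. ] t 45.8 gap 0.0155 F [-0.5  0.2 -5.1]
```

Emit:
{"name": "move_arm", "arguments": {
  "grip": [0,0,0,0,0],
  "slide": [
    [-0.2,-0.4,2.5],
    [-0.2,-0.4,5],
    [-0.2,-0.4,5.5],
    [-0.2,-0.4,5.5],
    [-0.2,-0.4,5.5]
  ],
  "turn": [
    [0,0,0],
    [0,0,0],
    [0,0,0],
    [0,0,0],
    [0,0,0]
  ]
}}

```text
clock: 46.42
eef_pos: [0.5821, -0.038, 0.2667]
orientation: [0.0, 0.975, 0.221, 0.0]
wrist_force: [0.4, -0.6, -3.9]
finger_gap: 0.0157
```

Emit:
{"name": "move_arm", "arguments": {
  "grip": [0,0,0,0,0],
  "slide": [
    [0,0,0.4],
    [0,0,0.7],
    [0,0,0.7],
    [0,0,0.7],
    [0,0,0.7]
  ],
  "turn": [
    [0,0,0],
    [0,0,0],
    [0,0,0],
    [0,0,0],
    [0,0,0]
  ]
}}

```text
clock: 47.05
eef_pos: [0.5821, -0.0381, 0.2663]
orientation: [0.0, 0.975, 0.221, 0.0]
wrist_force: [-0.5, 0.1, -0.2]
finger_gap: 0.0157
```

Touching. Release.

Emit:
{"name": "move_arm", "arguments": {
  "grip": [20,24,30,40,50],
  "slide": [
    [0,0,0],
    [0,0,0],
    [0,0,0],
    [0,0,0],
    [0,0,0]
  ],
  "turn": [
    [0,0,0],
    [0,0,0],
    [0,0,0],
    [0,0,0],
    [0,0,0]
  ]
}}

```text
clock: 47.68
eef_pos: [0.582, -0.038, 0.266]
orientation: [0.0, 0.975, 0.221, 0.0]
wrist_force: [0.8, -0.6, -0.7]
finger_gap: 0.0427
```

Emit:
{"name": "move_arm", "arguments": {
  "grip": [57,57,57,57,57],
  "slide": [
    [0,0,0],
    [0,0,-15],
    [0,0,-45],
    [0,0,-70],
    [0,0,-80]
  ],
  "turn": [
    [0,0,0],
    [0,0,0],
    [0,0,0],
    [0,0,0],
    [0,0,0]
  ]
}}

```text
clock: 48.3
eef_pos: [0.5824, -0.038, 0.3483]
orientation: [0.0, 0.975, 0.221, 0.002]
wrist_force: [-0.0, -0.1, -1.0]
finger_gap: 0.0503
```

```bash
python3 - <<'E'
from h import *
plan((.4176,.2546,.0991),13.9)
from scipy.optimize import least_squares
for n in("side",):
    p,d=vision.read_camera(n);cv2.imwrite(f"pics/{n}12.png",cv2.resize(p[130:330,130:350,::-1],None,fx=3,fy=3))
    W=cloud(d,vision.camera_params(n));W=W[d>0]
    def fit(c,r,z0,z1,rad):
        q=W[(np.hypot(*(W[:,:2]-c).T)<rad)&(W[:,2]>z0)&(W[:,2]<z1)]
        return len(q),least_squares(lambda s:np.hypot(q[:,0]-s[0],q[:,1]-s[1])-r,c,loss='soft_l1',f_scale=.001).x.round(4)
    print('horn',fit(HORN,.018,.019,.037,.025),HORN)
    for k,o in(('hex',.08),('mush',-.08)): print(k,fit(B+o*bx,.018,.014,.033,.025))
E
```

```text
slide [ -23.1 -335.2  101.6] turn [ 0.1 -0.2 11.6] | now gp [ 0.583  -0.038   0.2013] psi [-25.5   0.2 180. ] t 48.3 gap 0.0503 F [-0.  -0.1 -1. ]
horn (83, array([ 0.5822, -0.0385])) [ 0.58204164 -0.03856989]
hex (140, array([0.5729, 0.2914]))
mush (155, array([0.4177, 0.2553]))
```

View pics/side12.png

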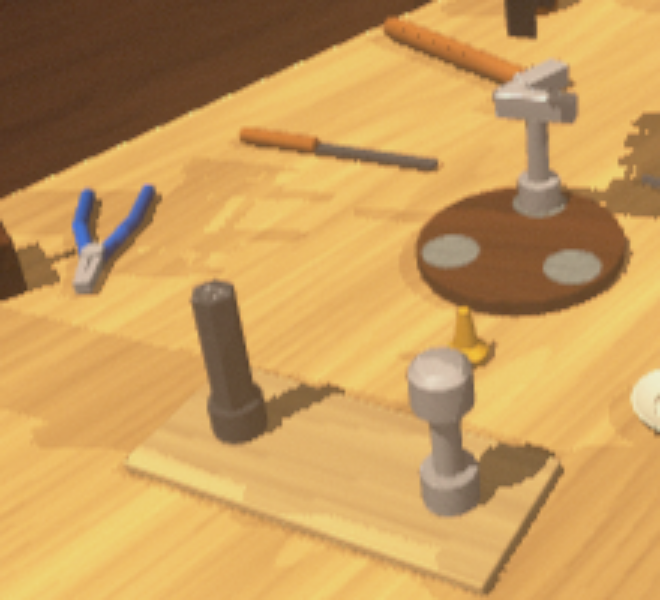

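Horn is back on its seat within about 0.3 mm. Mushroom next.

Emit:
{"name": "move_arm", "arguments": {
  "grip": [68,68,68,68,68],
  "slide": [
    [-4,-58,0],
    [-8,-116,0],
    [-12,-174,0],
    [-16,-232,0],
    [-20,-290,0]
  ],
  "turn": [
    [0,0,3],
    [0,0,6],
    [0,0,9],
    [0,0,11.6],
    [0,0,11.6]
  ]
}}

```text
clock: 48.98
eef_pos: [0.4378, 0.2165, 0.3456]
orientation: [0.0, 0.993, 0.121, -0.0]
wrist_force: [0.6, 0.2, 0.4]
finger_gap: 0.0599
```

```bash
python3 - <<'E'
from h import *
plan((.4177,.255,.0991),13.9)
E
```

```text
slide [-10.3 -42.2  99.5] turn [ 0.  0. -0.] | now gp [0.4378 0.2164 0.1986] psi [-13.9  -0.  180. ] t 48.98 gap 0.0599 F [0.6 0.2 0.4]
```

Emit:
{"name": "move_arm", "arguments": {
  "grip": [68,68,68,68,68],
  "slide": [
    [-6,-25,0],
    [-10.3,-42.5,10],
    [-10.3,-42.5,30],
    [-10.3,-42.5,40],
    [-10.3,-42.5,40]
  ],
  "turn": [
    [0,0,0],
    [0,0,0],
    [0,0,0],
    [0,0,0],
    [0,0,0]
  ]
}}

```text
clock: 49.6
eef_pos: [0.4187, 0.2534, 0.3053]
orientation: [0.001, 0.993, 0.121, -0.001]
wrist_force: [-0.2, 0.5, 0.1]
finger_gap: 0.0595
```

```bash
python3 - <<'E'
from h import *
plan((.4177,.255,.0991),13.9)
E
```

```text
slide [-0.5 -1.8 59.2] turn [ 0.1  0.1 -0. ] | now gp [0.4185 0.2532 0.1583] psi [-1.390e+01 -1.000e-01  1.799e+02] t 49.6 gap 0.0595 F [-0.2  0.5  0.1]
```

Emit:
{"name": "move_arm", "arguments": {
  "grip": [68,68,68,68,68],
  "slide": [
    [-0.5,-1,15],
    [-0.5,-1,32],
    [-0.5,-1,48],
    [-0.5,-1,59],
    [-0.5,-1,59]
  ],
  "turn": [
    [0,0,0],
    [0,0,0],
    [0,0,0],
    [0,0,0],
    [0,0,0]
  ]
}}

```text
clock: 50.22
eef_pos: [0.4182, 0.2545, 0.2467]
orientation: [0.0, 0.993, 0.121, -0.0]
wrist_force: [-0.8, -0.7, 0.7]
finger_gap: 0.0598
```

Emit:
{"name": "move_arm", "arguments": {
  "grip": [68,68,68,68,68],
  "slide": [
    [0,0,0],
    [0,0,0],
    [0,0,0],
    [0,0,0],
    [0,0,0]
  ],
  "turn": [
    [0,0,0],
    [0,0,0],
    [0,0,0],
    [0,0,0],
    [0,0,0]
  ]
}}

```text
clock: 50.85
eef_pos: [0.4181, 0.2547, 0.247]
orientation: [0.0, 0.993, 0.121, 0.0]
wrist_force: [0.2, 0.6, -0.0]
finger_gap: 0.0601
```

```bash
python3 - <<'E'
from h import *
plan((.4177,.255,.0991),13.9)
E
```

```text
slide [-0.3 -0.4  0.9] turn [ 0. -0.  0.] | now gp [0.4181 0.2547 0.1   ] psi [-13.9   0.  180. ] t 50.85 gap 0.0601 F [ 0.2  0.6 -0. ]
```

Emit:
{"name": "move_arm", "arguments": {
  "grip": [60,54,48,44,36],
  "slide": [
    [-0.3,-0.4,0.5],
    [-0.3,-0.4,0.5],
    [-0.3,-0.4,0.5],
    [-0.3,-0.4,0.5],
    [-0.3,-0.4,0.5]
  ],
  "turn": [
    [0,0,0],
    [0,0,0],
    [0,0,0],
    [0,0,0],
    [0,0,0]
  ]
}}

```text
clock: 51.48
eef_pos: [0.4177, 0.2552, 0.2465]
orientation: [-0.0, 0.993, 0.121, 0.0]
wrist_force: [-0.8, 1.5, 0.5]
finger_gap: 0.037
```

Emit:
{"name": "move_arm", "arguments": {
  "grip": [20,0,0,0,0],
  "slide": [
    [0,0,0],
    [0,0,0],
    [0,0,0],
    [0,0,0],
    [0,0,0]
  ],
  "turn": [
    [0,0,0],
    [0,0,0],
    [0,0,0],
    [0,0,0],
    [0,0,0]
  ]
}}

```text
clock: 52.1
eef_pos: [0.4177, 0.2551, 0.2465]
orientation: [-0.0, 0.993, 0.121, 0.0]
wrist_force: [0.2, 1.2, 0.1]
finger_gap: 0.0367
```

```bash
python3 - <<'E'
from h import *
plan((.4177,.255,.0991),13.9)
E
```

```text
slide [-0.1  0.1  0.4] turn [-0. -0.  0.] | now gp [0.4178 0.2552 0.0995] psi [ -13.9    0.  -180. ] t 52.1 gap 0.0367 F [0.2 1.2 0.1]
```

Emit:
{"name": "move_arm", "arguments": {
  "grip": [0,0,0,0,0],
  "slide": [
    [0,0,-5],
    [0,0,-18],
    [0,0,-35],
    [0,0,-53],
    [0,0,-70]
  ],
  "turn": [
    [0,0,0],
    [0,0,0],
    [0,0,0],
    [0,0,0],
    [0,0,0]
  ]
}}

```text
clock: 52.72
eef_pos: [0.4176, 0.2546, 0.3177]
orientation: [0.0, 0.993, 0.121, -0.0]
wrist_force: [0.1, 0.7, -4.9]
finger_gap: 0.0369
```

```bash
python3 - <<'E'
from h import *
plan((*(MUSH+[.0002,.0003]),.1041),13.9)
E
```

```text
slide [ 25.8 246.2  66.7] turn [ 0.  0. -0.] | now gp [0.4175 0.2545 0.1707] psi [-13.9  -0.  180. ] t 52.73 gap 0.0369 F [ 0.1  0.7 -4.9]
```

Emit:
{"name": "move_arm", "arguments": {
  "grip": [0,0,0,0,0],
  "slide": [
    [2,15,0],
    [5,45,0],
    [8,80,0],
    [12,115,0],
    [15,150,0]
  ],
  "turn": [
    [0,0,0],
    [0,0,0],
    [0,0,0],
    [0,0,0],
    [0,0,0]
  ]
}}

```text
clock: 53.35
eef_pos: [0.4684, 0.1104, 0.3159]
orientation: [0.001, 0.993, 0.12, -0.001]
wrist_force: [-0.1, -0.2, -5.2]
finger_gap: 0.0367
```

Emit:
{"name": "move_arm", "arguments": {
  "grip": [0,0,0,0,0],
  "slide": [
    [4,32,0],
    [7,62,0],
    [9,85,0],
    [10.8,96.2,0],
    [10.8,96.2,10]
  ],
  "turn": [
    [0,0,0],
    [0,0,0],
    [0,0,0],
    [0,0,0],
    [0,0,0]
  ]
}}

```text
clock: 53.98
eef_pos: [0.5022, 0.0212, 0.3063]
orientation: [0.0, 0.993, 0.12, 0.001]
wrist_force: [-0.0, 0.5, -5.3]
finger_gap: 0.0365
```

Emit:
{"name": "move_arm", "arguments": {
  "grip": [0,0,0,0,0],
  "slide": [
    [0,0,15],
    [0,0,32],
    [0,0,44],
    [0,0,50],
    [0,0,50]
  ],
  "turn": [
    [0,0,0],
    [0,0,0],
    [0,0,0],
    [0,0,0],
    [0,0,0]
  ]
}}

```text
clock: 54.6
eef_pos: [0.5018, 0.0226, 0.2562]
orientation: [-0.0, 0.993, 0.121, -0.0]
wrist_force: [-0.3, 0.2, -3.9]
finger_gap: 0.0368
```

Emit:
{"name": "move_arm", "arguments": {
  "grip": [0,0,0,0,0],
  "slide": [
    [0,0,0],
    [0,0,0],
    [0,0,0],
    [0,0,0],
    [0,0,0]
  ],
  "turn": [
    [0,0,0],
    [0,0,0],
    [0,0,0],
    [0,0,0],
    [0,0,0]
  ]
}}

```text
clock: 55.22
eef_pos: [0.502, 0.0222, 0.2566]
orientation: [0.0, 0.993, 0.121, 0.0]
wrist_force: [0.4, 0.6, -5.4]
finger_gap: 0.0365
```

```bash
python3 - <<'E'
from h import *
plan((*(MUSH+[.0002,.0003]),.1045),13.9)
E
```

```text
slide [-0.4  0.4  5.1] turn [ 0. -0.  0.] | now gp [0.502  0.0222 0.1096] psi [-13.9   0.  180. ] t 55.23 gap 0.0365 F [ 0.4  0.6 -5.4]
```

Emit:
{"name": "move_arm", "arguments": {
  "grip": [0,0,0,0,0],
  "slide": [
    [-0.3,0.4,2.5],
    [-0.3,0.4,4.5],
    [-0.3,0.4,4.8],
    [-0.3,0.4,4.8],
    [-0.3,0.4,4.8]
  ],
  "turn": [
    [0,0,0],
    [0,0,0],
    [0,0,0],
    [0,0,0],
    [0,0,0]
  ]
}}

```text
clock: 55.85
eef_pos: [0.5018, 0.0218, 0.2517]
orientation: [0.0, 0.993, 0.121, -0.0]
wrist_force: [0.2, 0.5, -4.3]
finger_gap: 0.0368
```

Emit:
{"name": "move_arm", "arguments": {
  "grip": [0,0,0,0,0],
  "slide": [
    [0,0,0.4],
    [0,0,0.6],
    [0,0,0.6],
    [0,0,0.6],
    [0,0,0.6]
  ],
  "turn": [
    [0,0,0],
    [0,0,0],
    [0,0,0],
    [0,0,0],
    [0,0,0]
  ]
}}

```text
clock: 56.48
eef_pos: [0.5018, 0.0219, 0.2515]
orientation: [0.0, 0.993, 0.121, 0.0]
wrist_force: [-1.2, 1.5, 6.9]
finger_gap: 0.0365
```

Emit:
{"name": "move_arm", "arguments": {
  "grip": [42,46,52,60,68],
  "slide": [
    [0,0,0],
    [0,0,0],
    [0,0,0],
    [0,0,0],
    [0,0,0]
  ],
  "turn": [
    [0,0,0],
    [0,0,0],
    [0,0,0],
    [0,0,0],
    [0,0,0]
  ]
}}

```text
clock: 57.1
eef_pos: [0.5018, 0.0217, 0.251]
orientation: [0.0, 0.993, 0.121, -0.0]
wrist_force: [0.2, -0.2, 0.6]
finger_gap: 0.0595
```

Emit:
{"name": "move_arm", "arguments": {
  "grip": [68,68,68,68,68],
  "slide": [
    [0,0,0],
    [0,0,-15],
    [0,0,-45],
    [0,0,-75],
    [0,0,-95]
  ],
  "turn": [
    [0,0,0],
    [0,0,0],
    [0,0,0],
    [0,0,0],
    [0,0,0]
  ]
}}

```text
clock: 57.72
eef_pos: [0.5018, 0.0217, 0.3484]
orientation: [0.0, 0.993, 0.121, 0.001]
wrist_force: [-0.3, -0.2, -0.1]
finger_gap: 0.0598
```

```bash
python3 - <<'E'
from h import *
plan((.573,.2917,.0979),13.9)
from scipy.optimize import least_squares
for n in("side",):
    p,d=vision.read_camera(n);cv2.imwrite(f"pics/{n}13.png",cv2.resize(p[130:330,130:350,::-1],None,fx=3,fy=3))
    W=cloud(d,vision.camera_params(n));W=W[d>0]
    def fit(c,r,z0,z1,rad):
        q=W[(np.hypot(*(W[:,:2]-c).T)<rad)&(W[:,2]>z0)&(W[:,2]<z1)]
        return len(q),least_squares(lambda s:np.hypot(q[:,0]-s[0],q[:,1]-s[1])-r,c,loss='soft_l1',f_scale=.001).x.round(4)
    print('horn',fit(HORN,.018,.019,.037,.025),HORN)
    print('mush',fit(MUSH,.018,.019,.037,.025),fit(MUSH,.019,.095,.114,.025),MUSH)
    for k,o in(('hex',.08),): print(k,fit(B+o*bx,.018,.014,.033,.025))
E
```

```text
slide [ 133.7 -245.   103.7] turn [ 0.  -0.1  0. ] | now gp [0.5022 0.0218 0.2014] psi [-1.39e+01  1.00e-01 -1.80e+02] t 57.73 gap 0.0598 F [-0.3 -0.2 -0.1]
horn (73, array([ 0.5823, -0.0387])) [ 0.58204164 -0.03856989]
mush (98, array([0.502 , 0.0219])) (124, array([0.5016, 0.0217])) [0.5014961 0.0214669]
hex (135, array([0.5728, 0.2913]))
```

View pics/side13.png

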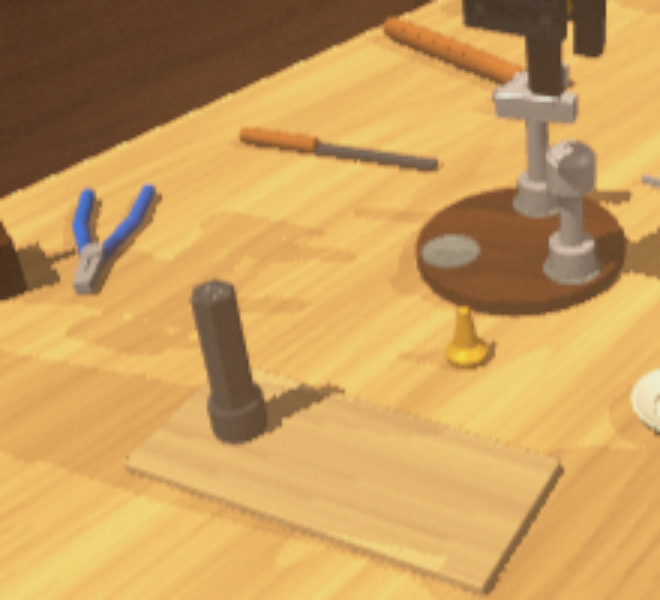

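Mushroom is back mid-seat. Now the hex.

Emit:
{"name": "move_arm", "arguments": {
  "grip": [57,57,57,57,57],
  "slide": [
    [28,-50,0],
    [56,-100,0],
    [83,-150,0],
    [110,-200,0],
    [133.7,-245,0]
  ],
  "turn": [
    [0,0,0],
    [0,0,0],
    [0,0,0],
    [0,0,0],
    [0,0,0]
  ]
}}

```text
clock: 58.4
eef_pos: [0.5726, 0.2939, 0.3464]
orientation: [-0.0, 0.993, 0.122, 0.0]
wrist_force: [1.0, -0.2, 0.6]
finger_gap: 0.05
```

Emit:
{"name": "move_arm", "arguments": {
  "grip": [57,57,57,57,57],
  "slide": [
    [0,0,0],
    [0,0,10],
    [0,0,30],
    [0,0,45],
    [0,0,45]
  ],
  "turn": [
    [0,0,0],
    [0,0,0],
    [0,0,0],
    [0,0,0],
    [0,0,0]
  ]
}}

```text
clock: 59.02
eef_pos: [0.5723, 0.2902, 0.2996]
orientation: [0.001, 0.993, 0.12, -0.002]
wrist_force: [-0.7, 0.4, -0.1]
finger_gap: 0.05
```

```bash
python3 - <<'E'
from h import *
plan((.573,.2917,.0979),13.9)
E
```

```text
slide [ 1.3 -1.4 54.7] turn [ 0.1  0.2 -0.1] | now gp [0.5718 0.2898 0.1526] psi [-13.8  -0.2 179.9] t 59.02 gap 0.05 F [-0.7  0.4 -0.1]
```

Emit:
{"name": "move_arm", "arguments": {
  "grip": [57,57,57,57,57],
  "slide": [
    [0.6,-0.6,15],
    [0.6,-0.6,32],
    [0.6,-0.6,46],
    [0.6,-0.6,54],
    [0.6,-0.6,54]
  ],
  "turn": [
    [0,0,0],
    [0,0,0],
    [0,0,0],
    [0,0,0],
    [0,0,0]
  ]
}}

```text
clock: 59.65
eef_pos: [0.5728, 0.2924, 0.2463]
orientation: [0.0, 0.993, 0.121, -0.001]
wrist_force: [0.0, 0.6, -0.4]
finger_gap: 0.05
```

Emit:
{"name": "move_arm", "arguments": {
  "grip": [57,57,57,57,57],
  "slide": [
    [0,0,0],
    [0,0,0],
    [0,0,0],
    [0,0,0],
    [0,0,0]
  ],
  "turn": [
    [0,0,0],
    [0,0,0],
    [0,0,0],
    [0,0,0],
    [0,0,0]
  ]
}}

```text
clock: 60.28
eef_pos: [0.5731, 0.2925, 0.2472]
orientation: [0.0, 0.993, 0.121, 0.0]
wrist_force: [-0.8, -0.3, -0.1]
finger_gap: 0.0504
```

```bash
python3 - <<'E'
from h import *
plan((.573,.2917,.0979),13.9)
E
```

```text
slide [-0.3  0.7  2.3] turn [ 0. -0.  0.] | now gp [0.5731 0.2925 0.1002] psi [-13.9   0.  180. ] t 60.27 gap 0.0504 F [-0.8 -0.3 -0.1]
```

Emit:
{"name": "move_arm", "arguments": {
  "grip": [45,38,32,28,20],
  "slide": [
    [-0.2,0.7,2],
    [-0.2,0.7,2],
    [-0.2,0.7,2],
    [-0.2,0.7,2],
    [-0.2,0.7,2]
  ],
  "turn": [
    [0,0,0],
    [0,0,0],
    [0,0,0],
    [0,0,0],
    [0,0,0]
  ]
}}

```text
clock: 60.9
eef_pos: [0.5731, 0.2916, 0.2451]
orientation: [0.0, 0.993, 0.121, 0.0]
wrist_force: [-0.0, -0.1, -0.5]
finger_gap: 0.0236
```

Emit:
{"name": "move_arm", "arguments": {
  "grip": [10,0,0,0,0],
  "slide": [
    [0,0,0],
    [0,0,0],
    [0,0,0],
    [0,0,0],
    [0,0,0]
  ],
  "turn": [
    [0,0,0],
    [0,0,0],
    [0,0,0],
    [0,0,0],
    [0,0,0]
  ]
}}

```text
clock: 61.52
eef_pos: [0.5731, 0.2917, 0.2451]
orientation: [0.0, 0.993, 0.121, 0.0]
wrist_force: [-0.7, -1.4, -0.2]
finger_gap: 0.0239
```

```bash
python3 - <<'E'
from h import *
plan((.573,.2917,.0979),13.9)
E
```

```text
slide [-0.1 -0.   0.2] turn [0. 0. 0.] | now gp [0.5731 0.2916 0.0981] psi [-13.9   0.  180. ] t 61.52 gap 0.0239 F [-0.7 -1.4 -0.2]
```

Emit:
{"name": "move_arm", "arguments": {
  "grip": [0,0,0,0,0],
  "slide": [
    [0,0,-5],
    [0,0,-18],
    [0,0,-35],
    [0,0,-50],
    [0,0,-65]
  ],
  "turn": [
    [0,0,0],
    [0,0,0],
    [0,0,0],
    [0,0,0],
    [0,0,0]
  ]
}}

```text
clock: 62.15
eef_pos: [0.5731, 0.2918, 0.3116]
orientation: [-0.0, 0.993, 0.121, 0.0]
wrist_force: [1.0, -0.2, -4.9]
finger_gap: 0.0239
```

```bash
python3 - <<'E'
from h import *
plan((*(HEX+[.0003,.0003]),.1029),13.9)
E
```

```text
slide [-35.1 228.6  61.6] turn [-0. -0.  0.] | now gp [0.5732 0.2918 0.1646] psi [ -13.9    0.  -180. ] t 62.15 gap 0.0239 F [ 1.  -0.2 -4.9]
```

Emit:
{"name": "move_arm", "arguments": {
  "grip": [0,0,0,0,0],
  "slide": [
    [-3,15,0],
    [-7,45,0],
    [-12,80,0],
    [-18,115,0],
    [-23,150,0]
  ],
  "turn": [
    [0,0,0],
    [0,0,0],
    [0,0,0],
    [0,0,0],
    [0,0,0]
  ]
}}

```text
clock: 62.78
eef_pos: [0.5864, 0.1379, 0.3096]
orientation: [0.001, 0.993, 0.121, -0.001]
wrist_force: [-0.3, 0.1, -5.3]
finger_gap: 0.0236
```

Emit:
{"name": "move_arm", "arguments": {
  "grip": [0,0,0,0,0],
  "slide": [
    [-5,30,0],
    [-9,55,0],
    [-11,72,0],
    [-12.1,78.6,0],
    [-12.1,78.6,8]
  ],
  "turn": [
    [0,0,0],
    [0,0,0],
    [0,0,0],
    [0,0,0],
    [0,0,0]
  ]
}}

```text
clock: 63.4
eef_pos: [0.5942, 0.0616, 0.3023]
orientation: [-0.0, 0.993, 0.121, 0.001]
wrist_force: [0.3, 0.6, -4.0]
finger_gap: 0.0235
```

Emit:
{"name": "move_arm", "arguments": {
  "grip": [0,0,0,0,0],
  "slide": [
    [0,0,15],
    [0,0,32],
    [0,0,43],
    [0,0,47],
    [0,0,47]
  ],
  "turn": [
    [0,0,0],
    [0,0,0],
    [0,0,0],
    [0,0,0],
    [0,0,0]
  ]
}}

```text
clock: 64.03
eef_pos: [0.594, 0.0615, 0.2548]
orientation: [0.0, 0.993, 0.121, -0.0]
wrist_force: [-0.0, -0.6, -4.3]
finger_gap: 0.0238
```

Emit:
{"name": "move_arm", "arguments": {
  "grip": [0,0,0,0,0],
  "slide": [
    [0,0,0],
    [0,0,0],
    [0,0,0],
    [0,0,0],
    [0,0,0]
  ],
  "turn": [
    [0,0,0],
    [0,0,0],
    [0,0,0],
    [0,0,0],
    [0,0,0]
  ]
}}

```text
clock: 64.65
eef_pos: [0.5939, 0.0614, 0.2552]
orientation: [0.0, 0.993, 0.121, 0.0]
wrist_force: [0.1, -0.4, -4.6]
finger_gap: 0.0238
```

```bash
python3 - <<'E'
from h import *
plan((*(HEX+[.0003,.0003]),.1031),13.9)
E
```

```text
slide [ 0.1 -0.1  5.1] turn [ 0. -0.  0.] | now gp [0.594  0.0614 0.1082] psi [-13.9   0.  180. ] t 64.65 gap 0.0238 F [ 0.1 -0.4 -4.6]
```

Emit:
{"name": "move_arm", "arguments": {
  "grip": [0,0,0,0,0],
  "slide": [
    [0,0,2.5],
    [0,0,4.4],
    [0,0,4.8],
    [0,0,4.8],
    [0,0,4.8]
  ],
  "turn": [
    [0,0,0],
    [0,0,0],
    [0,0,0],
    [0,0,0],
    [0,0,0]
  ]
}}

```text
clock: 65.28
eef_pos: [0.594, 0.0614, 0.2503]
orientation: [0.0, 0.993, 0.121, 0.0]
wrist_force: [0.8, 0.1, -4.5]
finger_gap: 0.0241
```

Emit:
{"name": "move_arm", "arguments": {
  "grip": [0,0,0,0,0],
  "slide": [
    [0,0,0.4],
    [0,0,0.6],
    [0,0,0.6],
    [0,0,0.6],
    [0,0,0.6]
  ],
  "turn": [
    [0,0,0],
    [0,0,0],
    [0,0,0],
    [0,0,0],
    [0,0,0]
  ]
}}

```text
clock: 65.9
eef_pos: [0.594, 0.0614, 0.2501]
orientation: [0.0, 0.993, 0.121, 0.0]
wrist_force: [-1.1, 0.1, 3.2]
finger_gap: 0.0237
```

Emit:
{"name": "move_arm", "arguments": {
  "grip": [30,34,40,50,57],
  "slide": [
    [0,0,0],
    [0,0,0],
    [0,0,0],
    [0,0,0],
    [0,0,0]
  ],
  "turn": [
    [0,0,0],
    [0,0,0],
    [0,0,0],
    [0,0,0],
    [0,0,0]
  ]
}}

```text
clock: 66.53
eef_pos: [0.594, 0.0614, 0.2497]
orientation: [0.0, 0.993, 0.121, 0.0]
wrist_force: [0.2, 0.6, 0.5]
finger_gap: 0.0497
```

Emit:
{"name": "move_arm", "arguments": {
  "grip": [57,57,57,57,57],
  "slide": [
    [0,0,-5],
    [0,0,-20],
    [0,0,-55],
    [0,0,-95],
    [0,0,-130]
  ],
  "turn": [
    [0,0,0],
    [0,0,0],
    [0,0,0],
    [0,0,0],
    [0,0,0]
  ]
}}

```text
clock: 67.15
eef_pos: [0.5939, 0.0614, 0.3824]
orientation: [-0.0, 0.993, 0.121, 0.001]
wrist_force: [0.5, -0.9, -0.4]
finger_gap: 0.0502
```

Emit:
{"name": "move_arm", "arguments": {
  "grip": [57,57,57,57,57],
  "slide": [
    [0,-40,0],
    [0,-90,0],
    [0,-140,0],
    [0,-180,0],
    [0,-200,0]
  ],
  "turn": [
    [0,0,0],
    [0,0,0],
    [0,0,0],
    [0,0,0],
    [0,0,0]
  ]
}}

```text
clock: 67.78
eef_pos: [0.5449, 0.2581, 0.3808]
orientation: [-0.001, 0.992, 0.123, 0.0]
wrist_force: [-0.4, -0.4, 0.5]
finger_gap: 0.0502
```

```bash
python3 - <<'E'
from h import *
plan((.573,.2917,.0979),13.9)
from scipy.optimize import least_squares
for n,cr in(("scene",(150,280,170,490)),("side",(130,330,160,430))):
    p,d=vision.read_camera(n);y0,y1,x0,x1=cr;cv2.imwrite(f"pics/{n}14.png",cv2.resize(p[y0:y1,x0:x1,::-1],None,fx=2.4,fy=2.4))
    W=cloud(d,vision.camera_params(n));W=W[d>0]
    W0=cloud(np.load(f"pics/{n}0d.npy"),vision.camera_params(n)).reshape(-1,3)
    def fit(c,r,z0,z1,rad,W=W):
        q=W[(np.hypot(*(W[:,:2]-c).T)<rad)&(W[:,2]>z0)&(W[:,2]<z1)]
        return len(q),least_squares(lambda s:np.hypot(q[:,0]-s[0],q[:,1]-s[1])-r,c,loss='soft_l1',f_scale=.001).x.round(4)
    print(n,'hex',fit(HEX,.018,.019,.037,.025),fit(HEX,.0125,.05,.12,.025),HEX)
    print('horn',fit(HORN,.018,.019,.037,.025),HORN)
    print('mush',fit(MUSH,.018,.019,.037,.025),fit(MUSH,.019,.095,.114,.025),MUSH)
    print('die',fit(PLATE,.022,.012,.03,.03))
    print('cone',*[(k:=V[(np.hypot(*(V[:,:2]-[.51,.14]).T)<.04)&(V[:,2]>.006)]).mean(0).round(4) for V in(W0,W)])
    print('twz',*[(V[(abs(V[:,0]-.465)<.1)&(abs(V[:,1]+.145)<.03)&(V[:,2]>.004)&(V[:,2]<.02)]).mean(0).round(4) for V in(W0,W)])
E
```

```text
slide [ 35.3 -25.5 135.9] turn [-0.1 -0.1  0.2] | now gp [0.545  0.2584 0.2338] psi [ -14.1    0.  -179.9] t 67.78 gap 0.0502 F [-0.4 -0.4  0.5]
scene hex (70, array([0.5931, 0.0615])) (243, array([0.5935, 0.0613])) [0.59376226 0.06120299]
horn (70, array([ 0.5817, -0.0382])) [ 0.58204164 -0.03856989]
mush (70, array([0.5009, 0.0221])) (92, array([0.501 , 0.0218])) [0.5014961 0.0214669]
die (147, array([ 0.5184, -0.2981]))
cone [0.5125 0.1395 0.0198] [0.5173 0.1447 0.0794]
twz [ 0.4536 -0.142   0.008 ] [ 0.4541 -0.1419  0.0081]
side hex (98, array([0.5935, 0.0612])) (274, array([0.5935, 0.0612])) [0.59376226 0.06120299]
horn (72, array([ 0.5823, -0.0386])) [ 0.58204164 -0.03856989]
mush (96, array([0.5018, 0.022 ])) (127, array([0.5015, 0.0218])) [0.5014961 0.0214669]
die (105, array([ 0.5163, -0.2982]))
cone [0.5027 0.1448 0.0197] [0.5108 0.152  0.0993]
twz [ 0.4642 -0.1435  0.0068] [ 0.4635 -0.1435  0.0066]
```

View pics/scene14.png

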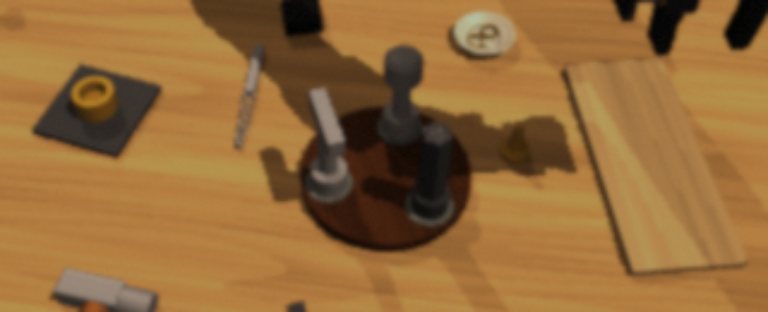

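View pics/side14.png

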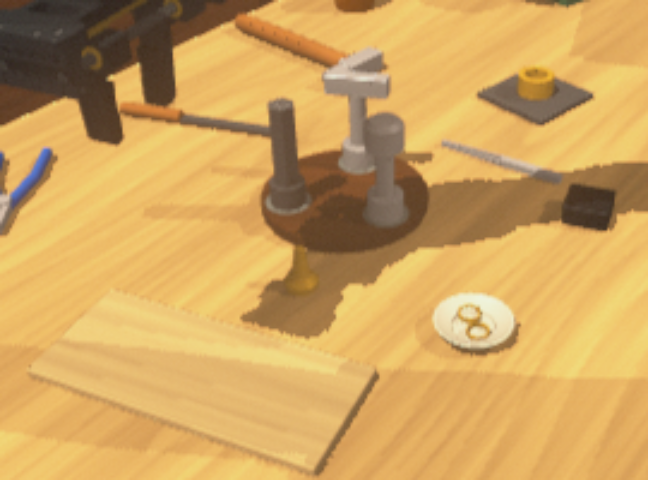

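Everything looks right, but the cone's average was contaminated by arm points (z up to 0.1), so I'll recheck it with a height cap, then hand in.

```bash
python3 - <<'E'
from h import *
from cell import close_job
ok=True
for n in("scene","side"):
    p,d=vision.read_camera(n);c=vision.camera_params(n)
    for D in(np.load(f"pics/{n}0d.npy"),d):
        V=cloud(D,c)[D>0];k=V[(np.hypot(*(V[:,:2]-[.51,.14]).T)<.03)&(V[:,2]>.006)&(V[:,2]<.05)];print(n,len(k),k.mean(0).round(4))
E
```

```text
scene 134 [0.5125 0.1395 0.0198]
scene 133 [0.5122 0.1394 0.0199]
side 166 [0.5027 0.1448 0.0197]
side 165 [0.5026 0.1449 0.0197]
```

```bash
python3 -c "
from cell import close_job
print(close_job())"
```

```text
the job is handed in; nothing more can be done
None
```

I moved the hex, mushroom and horn stakes to the plywood board, where all three stood upright together. I then set the die on the plate and stood each stake back on its own seat, finishing at about 68 s of the 144 s allowed. No stake fell.

My last camera checks:
- **Stakes:** all three stand upright, each within about 1 mm of its original spot.
- **Die:** it lies flat, about 1–1.5 mm from the plate's measured centre.
- **Bystanders:** the cone and tweezers are unmoved, within 1 mm.
- **Forces:** the highest wrist force in the readings at the end of each move was about 8 N, and the gripper was clear of everything at hand-in.

Three readings disagreed:
- The two cameras differ by 1–2 mm, within the stated calibration.
- The felt seats measured by colour came out about 1–2 mm further left (+y) than the spots where the stakes first stood. I aimed close to those first spots, shifted at most 0.5 mm that way.
- My first check of the cone was thrown off by parts of the arm in view; repeated with a height limit, it showed no movement.

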